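# Clear the light path and hold a glass sample cell in it by its frosted faces

### The arm

A 6-joint arm with a two-finger parallel gripper is mounted at the origin on a cart in front of the work surface, level with it; the furniture and walls round the work are solid. World frame = base frame: x ahead of the robot, y to its left, z up, the work surface at z = 0. Lengths are in m, angles in rad, forces in N, time in s.
With the tool pointing down it reaches from about 0.35 to 0.8 m from the base axis. Payload 7.3 kg.
Tool frame: the origin (TCP) lies midway between the tips of the shut fingers; the grasp point (between the pads) lies 19 mm behind it (env.grasp_offset is the distance from the TCP to the grasp point, in m); x points along the fingers, y is the direction in which the jaws open and shut, and the axes are right-handed (so a half turn about x gives the same grasp; the last joint's range is limited). The gripper opens to 85 mm and grips with 20 to 120 N. Pads are 22 mm wide; open, the fingers measure 114 mm over their backs; the gripper's body (76 mm by 85 mm) begins 54 mm behind the grasp point. The pads swing forward as they close: fully open they stand 13 mm farther back than shut.
Start: joints at [-1.248, 0.342, 1.524, -0, 1.275, -0.146], TCP at [0.237, -0.468, 0.231] pointing down, gripper open.
Joint ranges: [-2.53, 2.53], [-0.77, 2.02], [0.04, 2.7], [-1, 4.14], [0.28, 2.66], [-3.11, 3.11]. Speed limits (rad/s): [2.57, 2.57, 3.14, 3.14, 3.14, 3.14].

### API

Orientations are given as a unit quaternion [w, x, y, z].
In Python, from rig import env, viewer gives the robot as it stands.
- The arm moves only by the shell command python3 -m creep 'ROWS' [FORCE]. ROWS is text: rows parted by semicolons, each of 5 numbers parted by spaces: the opening, from 0 (shut) to 1 (fully open), then the shift along the tool's x, y, z in mm, then the turn about the tool's x in degrees. In form: jaw x y z roll; .... A call has 1 to 8 rows; each row shifts and turns the pose as measured when the row begins, along the tool's axes as they then stand; what a row does not reach is not made up. A row lasts 1/8 s, in which the tool goes at most 62.5 mm and 10.7 degrees, less where a joint would pass 70% of its speed; a pose out of reach is approached as far as the arm can. A call is refused whole if a number of a shift passes 62.5 or a number of a turn 10.7, either way. A call with a gripper value outside its range is refused whole. The fingers move at their own pace and stop on an object; FORCE is the grip in N (left out, the last holds). Time passes only in rows, so rows that do not move let the fingers close. It gives the time, the measured TCP pose, the force and the opening at its end, in the units of the state.
- env.get_state(): the state, without advancing time (a new reading comes with each control period).
- viewer.grab_frame(name): name is "scene" or "top" or "wrist"; returns a dict with "frame" (384x512x3 uint8, red, green, blue), "mtx" (3x3 intrinsics, pixels), "rvec" (rotation vector, rad) and "tvec" (3), from world to camera coordinates, as OpenCV has them; the wrist camera has in their place "hand_eye" (4x4, takes a point from camera to tool coordinates, whose origin is the TCP and whose axes are the tool frame's). Camera axes: x right, y down, z forward; pixel columns grow to the right and rows downward; lengths in m; the calibration is good to about 2 mm. A picture is of the moment at which its call begins: read the wrist's pose just before it. There is no depth.
- env.job_done(): hands the job in, once; it reports no verdict.
Trained networks look in the newest picture that a camera, given by its name, has taken for a name from the list of things; names that differ only in an ending like _2 or _b are one class to them, and where a whole thing is asked for, a point or a joint stands for the part that bears it (a point fixed in the world has none). Each returns a list of dicts, best first, with "conf" (0 to 1); they miss things now and then, are a little off and sometimes report something else, mostly with a low value. They report only what shows in the picture. A call takes as long as a camera call.
- viewer.outline_of(thing, camera): "pixels" (384x512 bool, what is visible of it).
- viewer.place_of(thing, camera): "at" ([x, y, z] in m, in world coordinates, good to about 4 mm: a listed point, or the origin of a listed thing).
The state is a dict: "t": time; "joint_positions": joint angles; "qvel": joint speeds; "tau": joint torques, N m; "eef_pos": TCP position; "tcp_rot": TCP orientation; "ft_force": force on the tool from outside, world axes, zero at the start; "torque": the same for the moment, N m; "opening": opening from 0.0 (shut) to 1.0 (fully open).
Only numpy, scipy, OpenCV 4.12 (cv2) and the standard library are available. Lean on these libraries where they do the work, as an engineer would, in place of code of your own. Each camera call takes 0.05 s, during which the arm holds its last target.

### The job

Clear the mixing pot out of the light path between the lamp and the receiver by nesting the three graded pots upright inside one another in size order, the stack standing on the worktop clear of the light path. Then take the glass cell out of its rack by its two frosted faces, never touching its clear windows, and hold it still and upright, centred in the light path about midway between lamp and receiver with its windows facing them squarely; finish while still holding it there. Leave the metal blank in the rack, the tape roll and the paint bottle where they are.

Things in the scene. Friction and masses are not known exactly. Their poses are not given: they have to be found in the camera images.
- gauge: Fixed lamp (finned barrel, at -x) and receiver (barrel with grey box, at +x) on two stands, facing each other. Origin on the worktop midway; light runs level along x, 90 mm up. Barrel faces at x = -100 and +100 mm, tops 111 mm up; foot plates 60 x 60 x 8 mm centred at x = -125 and +125 mm; 319 mm long in all. Bare worktop between. Place and yaw vary.
- beam_mid (a point): Middle of the light path: midway between lamp and receiver, 90 mm above the worktop; axes as gauge (x along the light).
- large_pot: Loose open round aluminium pot, the widest and lowest: 84 mm across the rim, 38 mm high, wall 3 mm (inside 72 to 78 mm wide), floor 4 mm thick, 150 g. Origin at the centre of its underside, z up. Stands to the left of the work, never in the light path at the start.
- medium_pot: Loose round aluminium pot, 60 mm across the rim (54 at the foot), 62 mm high, wall 3 mm, floor 4 mm, 100 g. Origin at the centre of its underside, z up. Seated in the large pot, its underside is 4 mm above the large pot's and its rim 28 mm above the large rim: grip it across the outside of its upper part and the fingers stay above the large pot.
- small_pot: Loose round aluminium pot, narrowest and tallest: 40 mm across the rim (34 at the foot), 88 mm high, wall 3 mm, floor 4 mm, 80 g. Origin at the centre of its underside, z up. Seated in the medium pot its rim stands 30 mm above the medium rim. At the start one of small and medium pot stands in the light path, the other in front of it; which is which varies.
- rack: Fixed grey block 150 (x) x 56 (y) x 20 mm (z), origin at the centre of its underside, with two pockets 37 x 23 mm, 14 mm deep, centred at x = -36 and +36 mm. One pocket holds the glass cell, the other the metal blank; which is which varies.
- cell: Loose glass cell: upright block 34 mm long (x, the way light goes through), 20 wide (y), 60 high; origin at the centre of its underside; 66 g. Frosted faces (whitish, matt, 32 long, 58 high) are the y = -10 and +10 mm sides; clear windows are the narrow ends at x = -17 and +17 mm. In the rack its underside is 6 mm above the worktop, 46 mm stand above the rack, x along the rack's x.
- cell_mid (a point): Centre of the cell, 30 mm above its underside.
- frost_left: Frosted plate of the cell, 3 mm thick, on its +y side; origin at the lower edge of the plate.
- frost_right: Frosted plate of the cell, 3 mm thick, on its -y side; origin at the lower edge of the plate.
- window_front: Clear window at the cell's +x end, 14 mm wide, 50 mm high; not to be touched; origin at the lower end of the cell.
- window_back: Clear window at the cell's -x end, 14 mm wide, 50 mm high; not to be touched; origin at the lower end of the cell.
- blank: Loose dark solid metal block 34 x 20 x 60 mm standing in the other pocket of the rack; to be left there. Origin at the centre of its underside.
- tape_black: Roll of black tape lying flat, 62 mm across, 19 mm high; bystander.
- paint_bottle: Small bottle of yellow paint with a white cap, 37 mm across, 109 mm high, standing; bystander.

How it is judged:
By the outcome, as a careful person would: the job done as asked, in the order asked, and still so for the second after the job is handed in, while the arm keeps its last pose, push and grip.
It also fails if it takes over 72 s, if anything falls off the work surface, if the arm or the gripper's body presses on something with over 40 N, if the wrist force passes 120 N, or if a joint passes its speed limit or range.

## Working session

There is one attempt and no reset: what is moved stays moved. The work goes in short steps, Python scripts to look and compute and a shell command to move; the robot and the scene stay as the last step left them, time stands still between calls to the robot, and variables do not carry over. Pictures are saved under pics/ and viewed, and the job is handed in when it is done.

```bash
ls; mkdir -p pics; cat > h.py <<'E'
import numpy as np, cv2
from rig import env, viewer
def snap(n,f):
    d=viewer.grab_frame(n); cv2.imwrite('pics/'+f,d['frame'][:,:,::-1]); return d
E
python3 - <<'E'
from h import *
s=env.get_state(); print(s['t'],s['eef_pos'],s['tcp_rot'],s['opening'],env.grasp_offset)
a=snap('scene','s0.png'); b=snap('top','t0.png')
for c in ['top','scene']:
    for n in ['gauge','beam_mid','large_pot','medium_pot','small_pot','rack','cell','blank','tape_black','paint_bottle','window_front','window_back','frost_left','frost_right','cell_mid']:
        r=viewer.place_of(n,c); print(c,n,[(np.round(q['at'],4).tolist(),round(q['conf'],2)) for q in r[:2]])
print(env.get_state()['t'])
E
```

```text
pics
0.0 [ 0.23708987 -0.46796565  0.23062579] [-0.1636947  -0.68772609 -0.16477959  0.68781143] 0.9988175463506699 0.0187
top gauge [([0.5002, -0.2816, 0.0081], 0.35)]
top beam_mid [([0.4814, -0.2122, 0.0055], 0.63), ([0.6314, 0.1047, -0.001], 0.23)]
top large_pot [([0.428, 0.2065, -0.0023], 0.76)]
top medium_pot [([0.4362, 0.054, 0.0015], 0.63)]
top small_pot [([0.629, 0.1052, -0.0002], 0.68), ([0.4261, 0.2065, -0.0049], 0.46)]
top rack [([0.4956, -0.2468, 0.0015], 0.64)]
top cell [([0.4994, -0.2836, 0.0068], 0.41)]
top blank [([0.4794, -0.2116, 0.0068], 0.49)]
top tape_black [([0.4973, 0.4414, 0.002], 0.58)]
top paint_bottle [([0.7013, -0.2167, -0.0015], 0.68)]
top window_front []
top window_back []
top frost_left []
top frost_right []
top cell_mid [([0.5003, -0.2827, 0.0363], 0.46)]
scene gauge [([0.4237, 0.2042, 0.0036], 0.63)]
scene beam_mid [([0.6237, 0.0929, 0.0927], 0.82)]
scene large_pot [([0.4247, 0.202, -0.0001], 0.79), ([0.701, -0.2217, 0.0019], 0.55)]
scene medium_pot [([0.4333, 0.0553, -0.001], 0.63), ([0.4879, -0.2496, -0.001], 0.22)]
scene small_pot [([0.6294, 0.1021, 0.0011], 0.77)]
scene rack [([0.4893, -0.2474, -0.003], 0.94)]
scene cell [([0.5045, -0.2842, 0.0051], 0.45)]
scene blank [([0.7001, -0.2174, 0.0024], 0.58), ([0.4779, -0.2146, 0.0068], 0.56)]
scene tape_black [([0.4978, 0.4427, 0.0023], 0.76)]
scene paint_bottle []
scene window_front [([0.6285, 0.102, 0.0035], 0.74), ([0.5054, -0.2833, 0.0077], 0.63)]
scene window_back [([0.504, -0.2968, 0.0053], 0.4)]
scene frost_left []
scene frost_right [([0.5077, -0.2796, 0.0026], 0.45)]
scene cell_mid [([0.4952, -0.2862, 0.0358], 0.46)]
1.6
```

View pics/s0.png

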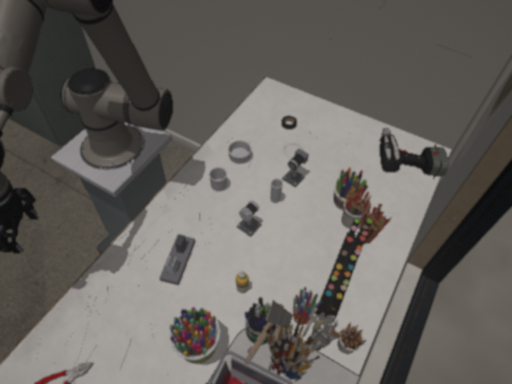

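View pics/t0.png

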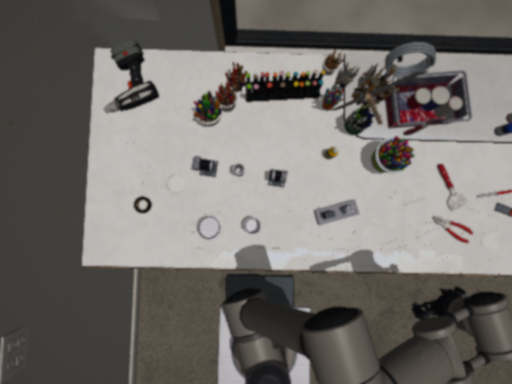

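```bash
python3 - <<'E'
import cv2,numpy as np
a=cv2.imread('pics/t0.png'); b=cv2.imread('pics/s0.png')
A=cv2.resize(a[145:235,185:365],None,fx=4,fy=4,interpolation=cv2.INTER_CUBIC)
cv2.imwrite('pics/t0z.png',A)
B=cv2.resize(b[130:295,150:320],None,fx=3.6,fy=3.6,interpolation=cv2.INTER_CUBIC)
cv2.imwrite('pics/s0z.png',B)
E
```

```text
(no output)
```

View pics/t0z.png

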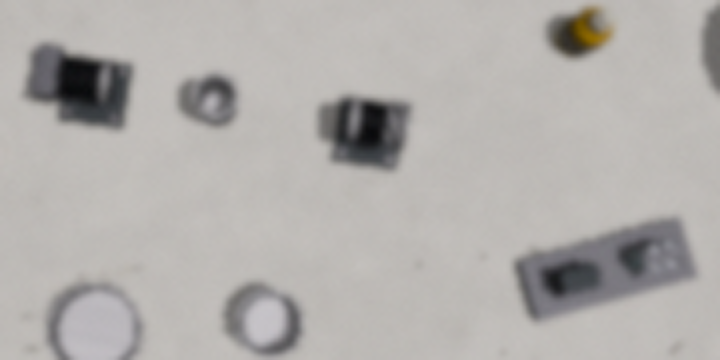

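View pics/s0z.png

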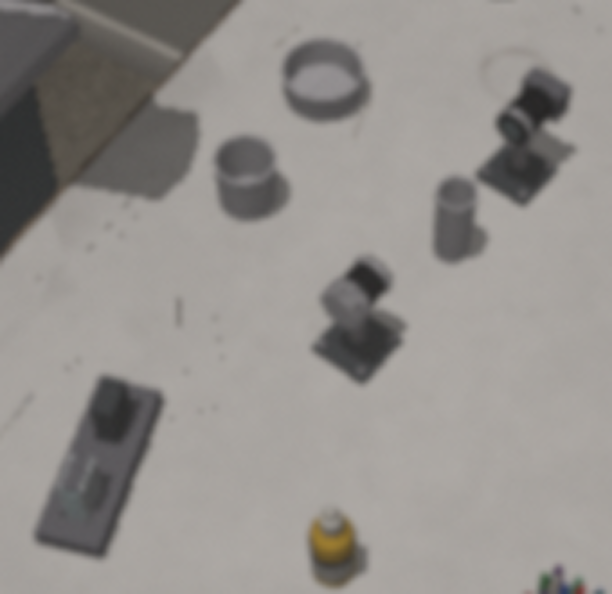

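```bash
cat >> h.py <<'E'
from scipy.spatial.transform import Rotation as Ro
def Rt(s):
    q=s['tcp_rot']; return Ro.from_quat([q[1],q[2],q[3],q[0]]).as_matrix()
def pix2w(d,uv,z,T=None):
    uv=np.asarray(uv,float).reshape(-1,2)
    ray=np.c_[(uv-[d['mtx'][0][2],d['mtx'][1][2]])/[d['mtx'][0][0],d['mtx'][1][1]],np.ones(len(uv))]
    if 'hand_eye' in d:
        M=T@np.array(d['hand_eye']); R=M[:3,:3]; c=M[:3,3]; w=ray@R.T
    else:
        R=cv2.Rodrigues(np.array(d['rvec']))[0]; c=-R.T@np.array(d['tvec']).ravel(); w=ray@R
    return c+w*((z-c[2])/w[:,2])[:,None]
def T4(s):
    T=np.eye(4);T[:3,:3]=Rt(s);T[:3,3]=s['eef_pos'];return T
def plan(tcp,yawdir=None,s=None,step=60):
    """tcp target world; yawdir: desired tool-y horizontal direction (2-vec, sign free). prints tool shifts"""
    s=s or env.get_state(); R=Rt(s); d=np.array(tcp)-s['eef_pos']
    dt=R.T@d*1000
    out='shift tool mm %s'%np.round(dt,1)
    if yawdir is not None:
        y=np.array([*yawdir,0.]); y/=np.linalg.norm(y); best=[]
        for sg in(1,-1):
            v=R.T@(sg*y); best.append(np.degrees(np.arctan2(v[2],v[1])))
        out+=' roll options %s'%np.round(best,1)
    print('t',round(s['t'],2),'tcp',np.round(s['eef_pos'],4),'R y',np.round(R[:,1],3),'z',np.round(R[:,2],3),'q6',round(s['joint_positions'][5],2),out)
E
python3 - <<'E'
from h import *
s=env.get_state(); print(np.round(Rt(s),3)); 
d=viewer.grab_frame('top')
z=lambda p:np.array(p)/4+[185,145]
for n,p in [('recv foot',[(60,120),(125,128),(132,64)]),('lamp foot',[(333,158),(396,168),(410,102)])]:
    w=pix2w(d,z(p),0.008); print(n,np.round(w,4).tolist(),'ctr',np.round((w[0]+w[2])/2,4), np.linalg.norm(w[0]-w[1]),np.linalg.norm(w[2]-w[1]))
w=pix2w(d,z([(515,258),(540,320),(695,277),(678,220)]),0.02); print('rack',np.round(w,4).tolist(),w.mean(0),np.degrees(np.arctan2((w[2]-w[1])[1],(w[2]-w[1])[0])),np.degrees(np.arctan2((w[3]-w[0])[1],(w[3]-w[0])[0])))
plan([0.45,0.05,0.25],[1,0])
w=snap('wrist','w0.png'); print(np.round(w['hand_eye'],3), w['mtx'])
E
```

```text
[[ 0.     0.452 -0.892]
 [-0.    -0.892 -0.452]
 [-1.     0.     0.   ]]
recv foot [[0.6116, 0.2435, 0.008], [0.6058, 0.1849, 0.008], [0.6641, 0.1804, 0.008]] ctr [0.6379 0.212  0.008 ] 0.058886594892735726 0.05846199891613794
lamp foot [[0.5835, -0.003, 0.008], [0.5758, -0.06, 0.008], [0.6361, -0.0716, 0.008]] ctr [ 0.6098 -0.0373  0.008 ] 0.05748544776481836 0.06134210789779755
rack [[0.497, -0.1664, 0.02], [0.4426, -0.1892, 0.02], [0.484, -0.3274, 0.02], [0.5345, -0.312, 0.02]] [ 0.48949762 -0.24875798  0.02      ] -73.31734100788542 -75.5820057395914
t 1.65 tcp [ 0.2372 -0.4684  0.2313] R y [ 0.452 -0.892  0.   ] z [-0.892 -0.452 -0.   ] q6 -0.15 shift tool mm [ -18.7 -366.3 -424. ] roll options [-63.1 116.9]
[[ 0.001 -0.296  0.955 -0.142]
 [ 1.     0.001 -0.001  0.001]
 [-0.001  0.955  0.296 -0.076]
 [ 0.     0.     0.     1.   ]] [[270.8032371    0.         256.41509542]
 [  0.         270.8032371  193.51701627]
 [  0.           0.           1.        ]]
```

```bash
cat >> h.py <<'E'
def rows(tcp,n,yawdir=None,s=None,prefer=None):
    s=s or env.get_state(); plan(tcp,yawdir,s); R=Rt(s); d=(np.array(tcp)-s['eef_pos'])*1000/n
    r=0
    if yawdir is not None:
        y=np.array([*yawdir,0.]); o=[]
        for sg in(1,-1):
            v=R.T@(sg*y); o.append(np.degrees(np.arctan2(v[2],v[1])))
        r=min(o,key=abs)/n
    for k in range(n):
        Rk=R@Ro.from_euler('x',r*k,degrees=True).as_matrix()
        print(np.round(Rk.T@d,1),round(r,2))
E
python3 - <<'E'
from h import *
rows([0.42,0.055,0.23],10,[1,0])
E
```

```text
t 1.7 tcp [ 0.2372 -0.4684  0.2313] R y [ 0.452 -0.892  0.   ] z [-0.892 -0.452 -0.   ] q6 -0.15 shift tool mm [   1.3 -384.3 -399.5] roll options [-63.1 116.9]
[  0.1 -38.4 -40. ] -6.31
[  0.1 -33.8 -43.9] -6.31
[  0.1 -28.8 -47.4] -6.31
[  0.1 -23.4 -50.3] -6.31
[  0.1 -17.7 -52.5] -6.31
[  0.1 -11.8 -54.2] -6.31
[  0.1  -5.8 -55.1] -6.31
[  0.1   0.3 -55.4] -6.31
[  0.1   6.4 -55.1] -6.31
[  0.1  12.4 -54. ] -6.31
```

View pics/w0.png

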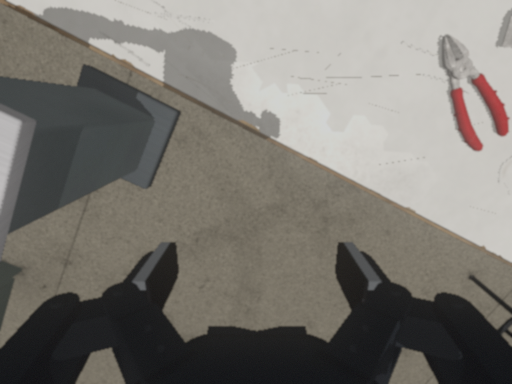

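```bash
python3 -m creep '1 0 -38 -40 -6.3; 1 0 -34 -44 -6.3; 1 0 -29 -47 -6.3; 1 0 -23 -50 -6.3; 1 0 -18 -53 -6.3; 1 0 -12 -54 -6.3; 1 0 -6 -55 -6.3; 1 0 0 -55 -6.3' 30
python3 - <<'E'
from h import *
rows([0.41,0.055,0.23],5,[1,0])
E
```

```text
t: 2.7
eef_pos: [0.382, -0.0404, 0.2315]
tcp_rot: [0.449, 0.549, 0.445, -0.547]
ft_force: [1.4, -0.5, -0.1]
opening: 1.0
t 2.7 tcp [ 0.382  -0.0404  0.2315] R y [ 0.98  -0.201  0.006] z [-0.201 -0.98   0.002] q6 -0.1 shift tool mm [  1.3   8.3 -99.1] roll options [-11.6 168.4]
[  0.3   1.7 -19.8] -2.32
[  0.3   2.5 -19.7] -2.32
[  0.3   3.3 -19.6] -2.32
[  0.3   4.  -19.5] -2.32
[  0.3   4.8 -19.3] -2.32
```

```bash
python3 -m creep '1 0 3 -33 -4; 1 0 4 -33 -4; 1 0 6 -33 -4; 1 0 0 0 0'
python3 - <<'E'
from h import *
s=env.get_state(); d=snap('wrist','w1.png')
for n in ['medium_pot','large_pot','small_pot','gauge']:
    r=viewer.place_of(n,'wrist'); print(n,[(np.round(q['at'],4).tolist(),round(q['conf'],2)) for q in r[:2]])
rows([0.435,0.055,0.2],3,[1,0])
import pickle; pickle.dump((s,d),open('w1.pkl','wb'))
E
```

```text
t: 3.2
eef_pos: [0.4086, 0.0627, 0.232]
tcp_rot: [0.508, 0.496, 0.503, -0.493]
ft_force: [0.8, -0.3, 0.4]
opening: 0.998
medium_pot [([0.4356, 0.0539, 0.0032], 0.82)]
large_pot [([0.4196, 0.2104, -0.0046], 0.94)]
small_pot [([0.6279, 0.1005, -0.0011], 0.9)]
gauge []
t 3.45 tcp [0.4083 0.0603 0.232 ] R y [1.    0.016 0.007] z [ 0.016 -1.     0.004] q6 -0.05 shift tool mm [32.2 26.4  5.6] roll options [   0.9 -179.1]
[10.7  8.8  1.9] 0.31
[10.7  8.8  1.8] 0.31
[10.7  8.8  1.8] 0.31
```

View pics/w1.png

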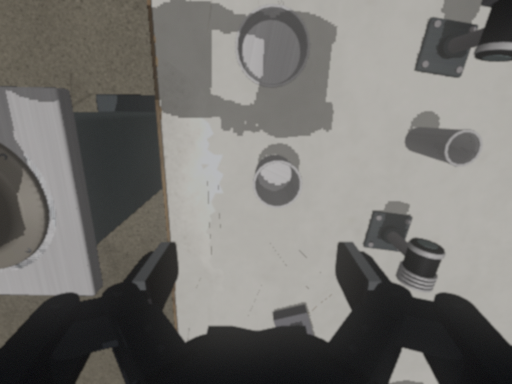

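```bash
python3 - <<'E'
import cv2
a=cv2.imread('pics/w1.png')
cv2.imwrite('pics/w1z.png',cv2.resize(a[0:300,360:512],None,fx=2,fy=2,interpolation=cv2.INTER_CUBIC))
cv2.imwrite('pics/w1y.png',cv2.resize(a[0:215,220:330],None,fx=2.7,fy=2.7,interpolation=cv2.INTER_CUBIC))
E
```

```text
(no output)
```

View pics/w1z.png

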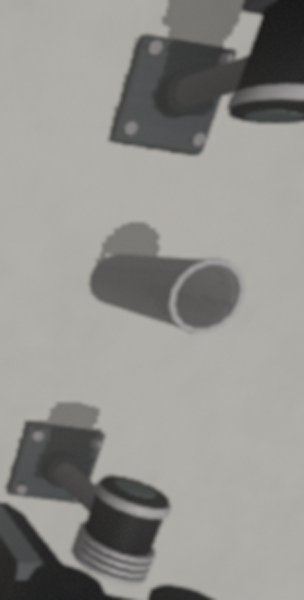

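View pics/w1y.png

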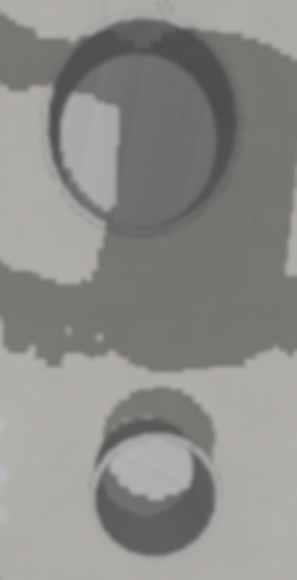

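```bash
python3 - <<'E'
from h import *
import pickle
s,d=pickle.load(open('w1.pkl','rb')); T=T4(s)
z=lambda p:np.array(p)/2+[360,0]
P=lambda uv,zz:np.round(pix2w(d,uv,zz,T),4)
print('med',P([277.8,183],.062),'large',P([272.7,46.8],.038),'small',P(z([207,295]),.088))
a=P(z([(138,36),(110,140),(207,155),(235,52)]),.008); b=P(z([(27,421),(8,492),(104,430)]),.008)
print(a.tolist(),b.tolist()); ca=a.mean(0); cb=(b[1]+b[2])/2; print(ca,cb,(ca+cb)/2,np.linalg.norm(ca-cb),np.degrees(np.arctan2(*(ca-cb)[[1,0]])))
e=a[1]-a[2];print(np.degrees(np.arctan2(e[1],e[0])), np.degrees(np.arctan2(*(a[0]-a[1])[[1,0]])),np.degrees(np.arctan2(*(b[0]-b[1])[[1,0]])))
E
```

```text
med [[0.4361 0.0543 0.062 ]] large [[0.4255 0.2044 0.038 ]] small [[0.6281 0.104  0.088 ]]
[[0.6108, 0.2452, 0.008], [0.6053, 0.1887, 0.008], [0.6681, 0.1815, 0.008], [0.6707, 0.2383, 0.008]] [[0.5818, 0.0014, 0.008], [0.5761, -0.0561, 0.008], [0.6393, -0.0045, 0.008]]
[0.638725 0.213425 0.008   ] [ 0.6077 -0.0303  0.008 ] [0.6232125 0.0915625 0.008    ] 0.24569173012130463 82.74554355562294
173.4596141718034 84.4400527366904 84.33874022340434
```

```bash
python3 -m creep '1 10 14 3 0; 1 30 13.5 3 0.9; 1 45 0 0 0; 1 45 0 0 0'
python3 - <<'E'
from h import *
rows([0.436,0.0543,0.037],3,[1,0])
E
```

```text
t: 3.95
eef_pos: [0.4437, 0.0505, 0.1005]
tcp_rot: [0.504, 0.505, 0.493, -0.498]
ft_force: [0.7, -0.3, 0.6]
opening: 1.001
t 3.95 tcp [0.4437 0.0505 0.1005] R y [ 1.    -0.006  0.019] z [-0.006 -1.     0.004] q6 -0.05 shift tool mm [63.3 -8.9 -4.1] roll options [ -0.3 179.7]
[21.1 -3.  -1.4] -0.11
[21.1 -3.  -1.4] -0.11
[21.1 -3.  -1.4] -0.11
```

```bash
python3 -m creep '1 10 -7 -3 0; 1 0 0 0 0'
python3 - <<'E'
from h import *
rows([0.436,0.0543,0.037],3,[1,0])
E
```

```text
t: 4.2
eef_pos: [0.4355, 0.052, 0.0856]
tcp_rot: [0.502, 0.504, 0.494, -0.501]
ft_force: [0.5, 0.0, 0.6]
opening: 0.996
t 4.2 tcp [0.4355 0.052  0.0856] R y [ 1.    -0.009  0.011] z [-0.009 -1.     0.004] q6 -0.04 shift tool mm [48.6 -0.1 -2.5] roll options [ -0.5 179.5]
[16.2 -0.  -0.8] -0.17
[16.2 -0.  -0.8] -0.17
[16.2 -0.  -0.8] -0.17
```

```bash
python3 -m creep '1 17 0 -1 0; 1 17 0 -1 0; 1 13 0 0 0; 1 0 0 0 0' 30
python3 - <<'E'
from h import *
rows([0.436,0.0543,0.037],1,[1,0])
E
```

```text
t: 4.7
eef_pos: [0.4405, 0.0517, 0.0385]
tcp_rot: [0.502, 0.506, 0.492, -0.5]
ft_force: [-0.3, 0.4, -0.6]
opening: 1.001
t 4.7 tcp [0.4405 0.0517 0.0385] R y [ 1.    -0.012  0.017] z [-0.012 -1.     0.005] q6 -0.04 shift tool mm [ 1.4 -4.6 -2.5] roll options [ -0.7 179.3]
[ 1.4 -4.6 -2.5] -0.67
```

```bash
python3 -m creep '1 1 -4.5 -2.5 0; 0 0 0 0 0; 0 0 0 0 0; 0 0 0 0 0; 0 0 0 0 0;0 0 0 0 0' 35
python3 - <<'E'
from h import *
rows([0.436,0.0543,0.037],1,[1,0])
E
```

```text
t: 5.45
eef_pos: [0.4371, 0.0544, 0.0395]
tcp_rot: [0.504, 0.507, 0.491, -0.499]
ft_force: [-0.3, -0.6, -1.3]
opening: 0.687
t 5.45 tcp [0.4371 0.0544 0.0395] R y [ 1.    -0.011  0.021] z [-0.011 -1.     0.005] q6 -0.03 shift tool mm [ 2.5 -1.2  0.1] roll options [ -0.7 179.3]
[ 2.5 -1.2  0.1] -0.66
```

```bash
python3 -m creep '0 -25 0 0 0; 0 -40 0 0 0; 0 -15 0 -15 0; 0 0 -2 -40 0; 0 0 -4 -50 0; 0 0 -4 -40 0; 0 0 0 0 0; 0 0 0 0 0'
python3 - <<'E'
from h import *
rows([0.4255,0.2044,0.095],1,[1,0])
s=env.get_state(); print(s['opening'],s['ft_force']); d=snap('wrist','w2.png')
E
```

```text
t: 6.45
eef_pos: [0.4271, 0.2034, 0.1206]
tcp_rot: [0.503, 0.507, 0.49, -0.5]
ft_force: [0.1, -0.2, -1.8]
opening: 0.685
t 6.45 tcp [0.4271 0.2034 0.1206] R y [ 1.    -0.013  0.02 ] z [-0.014 -1.     0.005] q6 0.31 shift tool mm [25.5 -2.1 -1.1] roll options [ -0.8 179.2]
[25.5 -2.1 -1.1] -0.77
0.6851792012917562 [ 0.14111711 -0.15483496 -1.78898593]
```

View pics/w2.png

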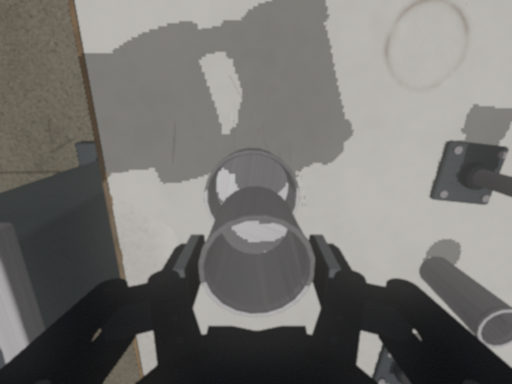

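```bash
python3 - <<'E'
from h import *
s=env.get_state(); d=viewer.grab_frame('wrist'); T=T4(s)
print(pix2w(d,[[253,149],[207,195],[299,195]],.038,T), pix2w(d,[[257,264]],.143,T))
r=viewer.place_of('large_pot','wrist'); print(r[:1])
E
```

```text
[[0.4270759  0.2468192  0.038     ]
 [0.38650552 0.20772944 0.038     ]
 [0.46653604 0.20612974 0.038     ]] [[0.42753455 0.20404083 0.143     ]]
[{'at': [0.4243, 0.2093, -0.0066], 'conf': 0.76}]
```

```bash
python3 -m creep '0 25 0 0 0; 0 25 0 0 0; 0 15 0 0 0; 0 0 0 0 0'
python3 - <<'E'
from h import *
rows([0.4262,0.205,0.0435],1,[1,0])
E
```

```text
t: 7.1
eef_pos: [0.4304, 0.1989, 0.0548]
tcp_rot: [0.501, 0.51, 0.488, -0.501]
ft_force: [-0.3, -0.8, -1.9]
opening: 0.683
t 7.1 tcp [0.4304 0.1989 0.0548] R y [ 1.    -0.022  0.022] z [-0.022 -1.     0.004] q6 0.31 shift tool mm [11.2 -4.6 -6. ] roll options [ -1.2 178.8]
[11.2 -4.6 -6. ] -1.25
```

```bash
python3 -m creep '0 4 -4.5 -6 0; 0 6 0 -1 0; 0 1 0 0 0;0 0 0 0 0'
python3 - <<'E'
from h import *
rows([0.4262,0.205,0.0435],1,[1,0])
E
```

```text
t: 7.6
eef_pos: [0.4272, 0.2062, 0.0447]
tcp_rot: [0.501, 0.511, 0.487, -0.5]
ft_force: [-0.1, -0.2, -1.9]
opening: 0.683
t 7.6 tcp [0.4272 0.2062 0.0447] R y [ 0.999 -0.023  0.025] z [-0.023 -1.     0.003] q6 0.33 shift tool mm [ 1.1 -1.   1.2] roll options [ -1.3 178.7]
[ 1.1 -1.   1.2] -1.31
```

```bash
python3 -m creep '0 2 0 0 0; 0 1 0 0 0; 0.9 0 0 0 0; 0.9 0 0 0 0; 1 0 0 0 0; 1 -10 0 0 0; 1 -40 0 0 0; 1 -45 0 0 0'
python3 - <<'E'
from h import *
s=env.get_state(); d=snap('wrist','w3.png')
rows([0.60,0.104,0.22],3,[0.994,-0.11])
E
```

```text
t: 8.6
eef_pos: [0.4236, 0.2061, 0.1386]
tcp_rot: [0.5, 0.509, 0.488, -0.502]
ft_force: [0.8, -0.5, -0.4]
opening: 1.0
t 8.65 tcp [0.4264 0.2072 0.1443] R y [ 0.999 -0.023  0.029] z [-0.023 -1.     0.002] q6 0.33 shift tool mm [-70.4 178.1  99.4] roll options [   5. -175.]
[-23.5  59.4  33.1] 1.67
[-23.5  60.3  31.4] 1.67
[-23.5  61.2  29.6] 1.67
```

View pics/w3.png

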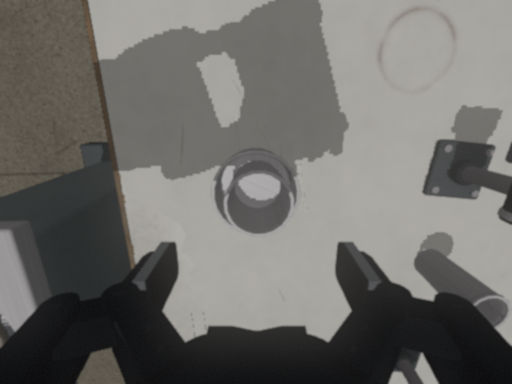

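```bash
python3 -m creep '1 -20 45 24 1.2; 1 -20 50 25 1.2; 1 -8 50 25 1.2; 1 0 46 24 1.2; 1 0 8 6 0; 1 0 0 0 0'
python3 - <<'E'
from h import *
s=env.get_state(); d=snap('wrist','w4.png')
rows([0.628,0.104,0.17],2,[0.994,-0.11])
for n in ['small_pot','beam_mid']:
    r=viewer.place_of(n,'wrist'); print(n,[(np.round(q['at'],4).tolist(),round(q['conf'],2)) for q in r[:2]])
import pickle; pickle.dump((s,d),open('w4.pkl','wb'))
E
```

```text
t: 9.4
eef_pos: [0.6224, 0.0896, 0.2052]
tcp_rot: [0.481, 0.535, 0.464, -0.517]
ft_force: [-1.1, -0.0, 0.8]
opening: 1.002
t 9.45 tcp [0.622  0.0899 0.2052] R y [ 0.994 -0.106  0.035] z [-0.106 -0.994 -0.003] q6 0.13 shift tool mm [ 35.4   3.2 -14.5] roll options [   0.2 -179.8]
[17.7  1.6 -7.3] 0.12
[17.7  1.6 -7.3] 0.12
small_pot [([0.6297, 0.0991, 0.0021], 0.94)]
beam_mid []
```

View pics/w4.png

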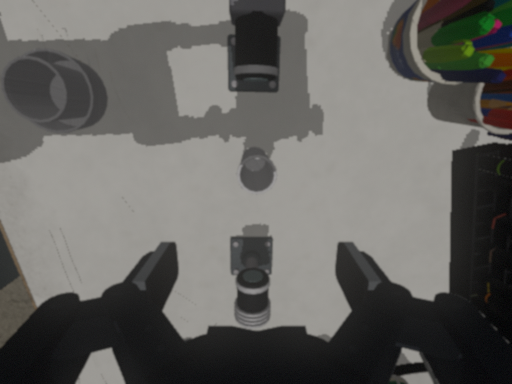

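```bash
python3 - <<'E'
import cv2
a=cv2.imread('pics/w4.png')
cv2.imwrite('pics/w4z.png',cv2.resize(a[0:330,215:295],None,fx=1.8,fy=1.8,interpolation=cv2.INTER_CUBIC))
cv2.imwrite('pics/w4y.png',cv2.resize(a[30:200,0:290],None,fx=2.7,fy=2.7,interpolation=cv2.INTER_CUBIC))
cv2.imwrite('pics/w4x.png',cv2.resize(a[225:330,215:295],None,fx=5,fy=5,interpolation=cv2.INTER_CUBIC))
cv2.imwrite('pics/w4v.png',cv2.resize(a[0:100,215:295],None,fx=5,fy=5,interpolation=cv2.INTER_CUBIC))
E
```

```text
(no output)
```

View pics/w4y.png

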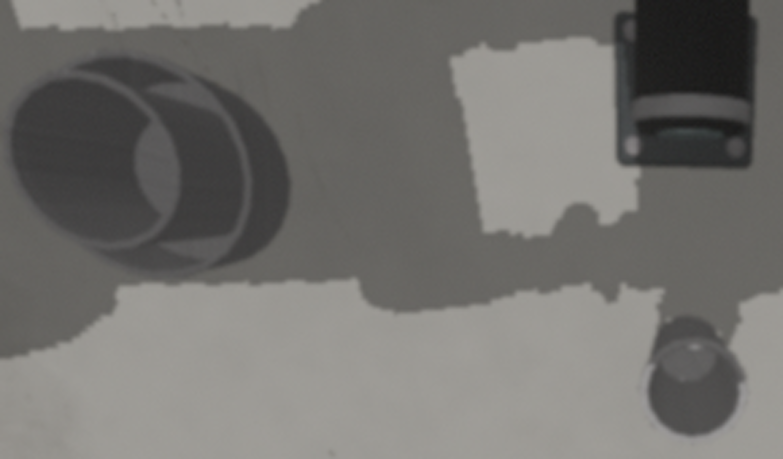

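View pics/w4x.png

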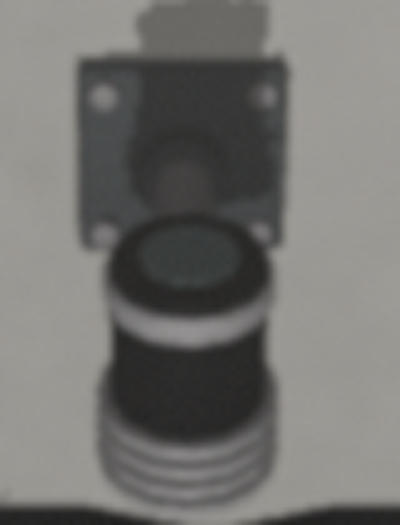

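View pics/w4v.png

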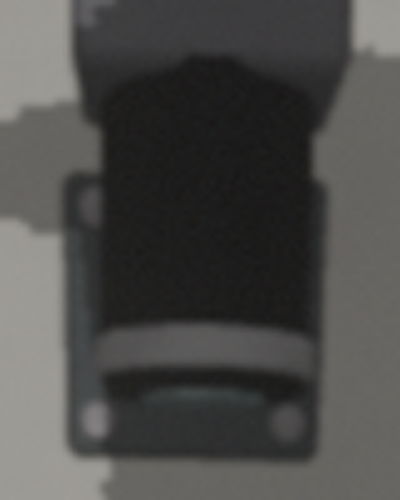

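```bash
python3 - <<'E'
from h import *
import pickle
s,d=pickle.load(open('w4.pkl','rb')); T=T4(s)
P=lambda uv,zz:pix2w(d,uv,zz,T)
r4=lambda x:np.round(x,4).tolist()
Z=np.array
print('small',r4(P(Z([694,388])/2.7+[0,30],.088)),'med',r4(P(Z([95,160])/2.7+[0,30],.066)))
a=P(Z([(80,58),(287,62),(283,245),(80,245)])/5+[215,225],.008); b=P(Z([(67,457),(317,460),(327,178),(65,172)])/5+[215,0],.008)
print(r4(a),r4(b)); ca,cb=a.mean(0),b.mean(0); print(r4(ca),r4(cb),r4((ca+cb)/2),np.linalg.norm(ca-cb),np.degrees(np.arctan2(*(cb-ca)[[1,0]])))
for v in (a[1]-a[0],b[1]-b[0],b[2]-b[3]): print(np.degrees(np.arctan2(v[1],v[0]))+90)
# facing edges: lamp top edge mid & recv lower edge mid are at -95,+95
e1=(a[0]+a[1])/2; e2=(b[0]+b[1])/2; print('edges',r4(e1),r4(e2),r4((e1+e2)/2),np.linalg.norm(e1-e2))
E
```

```text
small [[0.6293, 0.1043, 0.088]] med [[0.4292, 0.2046, 0.066]]
[[0.5855, 0.002, 0.008], [0.642, -0.0062, 0.008], [0.6357, -0.0641, 0.008], [0.5776, -0.0566, 0.008]] [[0.6074, 0.1878, 0.008], [0.6658, 0.1811, 0.008], [0.6729, 0.2397, 0.008], [0.615, 0.2466, 0.008]]
[0.6102, -0.0312, 0.008] [0.6403, 0.2138, 0.008] [0.6252, 0.0913, 0.008] 0.24683365791846185 83.00674091100777
81.71218542058611
83.40432411302051
83.23808718428607
edges [0.6138, -0.0021, 0.008] [0.6366, 0.1844, 0.008] [0.6252, 0.0912, 0.008] 0.1879178183193591
```

```bash
python3 -m creep '1 20 4 -7 0; 1 35 2 -7 0; 1 35 0 -2 0; 1 20 -2 -2 0; 1 0 0 0 0'
python3 - <<'E'
from h import *
rows([0.629,0.104,0.064],1,[0.993,-0.117])
E
```

```text
t: 10.18
eef_pos: [0.6278, 0.1145, 0.0884]
tcp_rot: [0.482, 0.532, 0.467, -0.516]
ft_force: [-0.4, -0.1, -0.7]
opening: 0.999
t 10.18 tcp [0.6278 0.1145 0.0884] R y [ 0.995 -0.099  0.032] z [-0.099 -0.995 -0.003] q6 0.16 shift tool mm [24.4  1.5 10.4] roll options [   1.1 -178.9]
[24.4  1.5 10.4] 1.07
```

```bash
python3 -m creep '1 6 1 10 0; 1 16 1 1 0; 1 3 0 0 0; 1 0 0 0 0'
python3 - <<'E'
from h import *
rows([0.629,0.104,0.064],1,[0.993,-0.117])
E
```

```text
t: 10.68
eef_pos: [0.6304, 0.103, 0.0633]
tcp_rot: [0.483, 0.533, 0.467, -0.515]
ft_force: [-0.0, 0.2, -0.3]
opening: 0.999
t 10.68 tcp [0.6304 0.103  0.0633] R y [ 0.995 -0.098  0.034] z [-0.098 -0.995 -0.003] q6 0.14 shift tool mm [-0.8 -1.4 -0.9] roll options [   1.1 -178.9]
[-0.8 -1.4 -0.9] 1.09
```

```bash
python3 -m creep '1 0 -1.5 -1 0; 0 0 0 0 0; 0 0 0 0 0; 0 0 0 0 0; 0 0 0 0 0; 0 0 0 0 0;0 0 0 0 0' 30
python3 - <<'E'
from h import *
rows([0.629,0.104,0.064],1,[0.993,-0.117])
E
```

```text
t: 11.55
eef_pos: [0.6294, 0.1045, 0.0647]
tcp_rot: [0.483, 0.533, 0.466, -0.514]
ft_force: [-0.3, 0.0, 0.2]
opening: 0.445
t 11.55 tcp [0.6294 0.1045 0.0647] R y [ 0.995 -0.098  0.036] z [-0.098 -0.995 -0.004] q6 0.14 shift tool mm [ 0.7 -0.4  0.5] roll options [   1.1 -178.9]
[ 0.7 -0.4  0.5] 1.1
```

```bash
python3 -m creep '0 -25 0 0 0; 0 -40 0 0 0; 0 -35 0 0 0; 0 -10 -25 -7 0; 0 0 -45 -14 0; 0 0 -45 -15 0; 0 0 -45 -15 0;0 0 -35 -12 0'
python3 - <<'E'
from h import *
rows([0.4285,0.2046,0.165],1,[1,0])
E
```

```text
t: 12.55
eef_pos: [0.4339, 0.1869, 0.1695]
tcp_rot: [0.482, 0.534, 0.465, -0.515]
ft_force: [-0.7, 0.9, -0.9]
opening: 0.443
t 12.55 tcp [0.4339 0.1869 0.1695] R y [ 0.994 -0.102  0.036] z [-0.102 -0.995 -0.004] q6 0.36 shift tool mm [  4.3  -7.3 -17.1] roll options [ -5.9 174.1]
[  4.3  -7.3 -17.1] -5.85
```

```bash
python3 -m creep '0 0 -5 -14 0; 0 0 0 -4 0; 0 0 0 0 0'
python3 - <<'E'
from h import *
s=env.get_state(); d=snap('wrist','w5.png')
rows([0.4285,0.2046,0.165],1)
import pickle; pickle.dump((s,d),open('w5.pkl','wb'))
a=cv2.imread('pics/w5.png'); cv2.imwrite('pics/w5z.png',cv2.resize(a[120:340,170:350],None,fx=3,fy=2.7,interpolation=cv2.INTER_CUBIC))
E
```

```text
t: 12.92
eef_pos: [0.4302, 0.2068, 0.1699]
tcp_rot: [0.483, 0.534, 0.466, -0.514]
ft_force: [0.2, -0.5, -1.7]
opening: 0.442
t 12.97 tcp [0.4303 0.2066 0.1698] R y [ 0.994 -0.1    0.037] z [-0.1   -0.995 -0.004] q6 0.4 shift tool mm [ 4.8 -1.8  2.2]
[ 4.8 -1.8  2.2] 0
```

View pics/w5z.png

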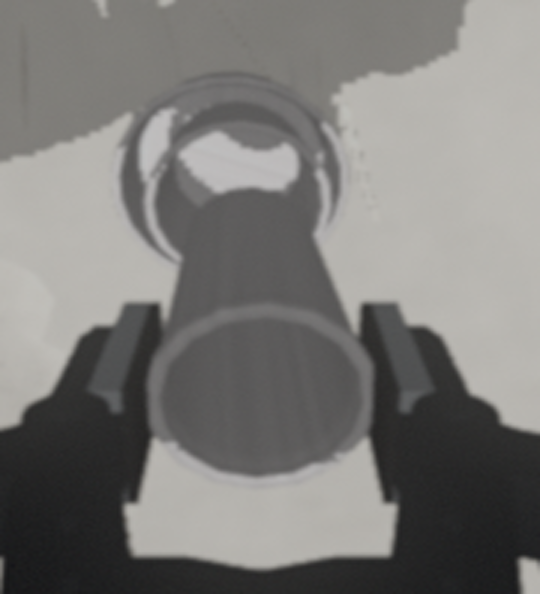

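```bash
python3 - <<'E'
from h import *
import pickle
s,d=pickle.load(open('w5.pkl','rb')); T=T4(s)
f=lambda x,y:[170+x/3,120+y/2.7]
P=lambda uv,zz:np.round(pix2w(d,uv,zz,T),4).tolist()
print('med far,left,right',P([f(238,100),f(145,180),f(332,180)],.066))
print('small bottom far',P(f(255,188),.105),'L/R',P([f(195,210),f(315,210)],.105))
print('small rim l r near far',P([f(148,395),f(374,395),f(262,485),f(262,303)],.193))
E
```

```text
med far,left,right [[0.4316, 0.2411, 0.066], [0.3996, 0.2163, 0.066], [0.4581, 0.2099, 0.066]]
small bottom far [[0.4335, 0.221, 0.105]] L/R [[0.4168, 0.216, 0.105], [0.4488, 0.2124, 0.105]]
small rim l r near far [[0.4115, 0.2089, 0.193], [0.4491, 0.2043, 0.193], [0.4284, 0.1868, 0.193], [0.4322, 0.2252, 0.193]]
```

```bash
python3 -m creep '0 10 -4 -3 0; 0 18 0 0 0; 0 0 0 0 0'
python3 - <<'E'
from h import *
rows([0.4265,0.2095,0.073],3)
E
```

```text
t: 13.35
eef_pos: [0.4284, 0.2091, 0.1395]
tcp_rot: [0.482, 0.535, 0.465, -0.515]
ft_force: [-0.1, 0.0, -0.4]
opening: 0.437
t 13.35 tcp [0.4284 0.2091 0.1395] R y [ 0.994 -0.103  0.036] z [-0.102 -0.995 -0.004] q6 0.41 shift tool mm [66.4 -4.3  0. ]
[22.1 -1.4  0. ] 0
[22.1 -1.4  0. ] 0
[22.1 -1.4  0. ] 0
```

```bash
python3 -m creep '0 15 -3 0 0; 0 15 0 -1 0; 0 0 0 0 0'
python3 - <<'E'
from h import *
print(env.get_state()['ft_force'])
rows([0.4265,0.2095,0.073],3)
E
```

```text
t: 13.72
eef_pos: [0.4275, 0.2101, 0.1093]
tcp_rot: [0.482, 0.535, 0.464, -0.515]
ft_force: [-1.1, -1.9, -0.1]
opening: 0.44
[-1.12036118 -1.91863559 -0.12387335]
t 13.72 tcp [0.4275 0.2101 0.1093] R y [ 0.994 -0.104  0.037] z [-0.104 -0.995 -0.004] q6 0.42 shift tool mm [36.2 -2.3  0.9]
[12.1 -0.8  0.3] 0
[12.1 -0.8  0.3] 0
[12.1 -0.8  0.3] 0
```

```bash
python3 -m creep '0 12 -1 1.5 0; 0 12 0 0 0; 0 7 0 0 0; 0 0 0 0 0'
python3 - <<'E'
from h import *
print(env.get_state()['ft_force'])
rows([0.4265,0.2095,0.073],1)
E
```

```text
t: 14.22
eef_pos: [0.4283, 0.2087, 0.0773]
tcp_rot: [0.482, 0.536, 0.464, -0.515]
ft_force: [-0.4, 0.8, -0.1]
opening: 0.441
[-0.38801223  0.77107589 -0.09262091]
t 14.22 tcp [0.4283 0.2087 0.0773] R y [ 0.994 -0.104  0.039] z [-0.104 -0.995 -0.005] q6 0.41 shift tool mm [ 4.2 -2.1 -0.6]
[ 4.2 -2.1 -0.6] 0
```

```bash
python3 -m creep '0 3 -1 0 0; 0 2 0 0 0;0 0 0 0 0'
python3 - <<'E'
from h import *
print(env.get_state()['ft_force'])
rows([0.4265,0.2095,0.073],1)
E
```

```text
t: 14.6
eef_pos: [0.4281, 0.2091, 0.0728]
tcp_rot: [0.482, 0.536, 0.464, -0.514]
ft_force: [0.1, -0.2, -0.8]
opening: 0.44
[ 0.14388102 -0.16257679 -0.78879319]
t 14.6 tcp [0.4281 0.2091 0.0728] R y [ 0.994 -0.104  0.04 ] z [-0.104 -0.995 -0.006] q6 0.42 shift tool mm [-0.3 -1.6 -0.2]
[-0.3 -1.6 -0.2] 0
```

Weight still hangs a bit; lower a touch more, release partially and lift.

```bash
python3 -m creep '0 2 0 0 0; 0 1 0 0 0; 0.7 0 0 0 0; 0.7 0 0 0 0; 0.8 -3 0 0 0; 0.8 -15 0 0 0; 0.9 -35 0 0 0; 1 -40 0 0 0'
python3 -m creep '1 -25 0 0 0; 1 0 0 0 0'
python3 - <<'E'
from h import *
s=env.get_state(); d=snap('wrist','w6.png')
rows([0.47,-0.2,0.23],8,[0.9636,0.267])
a=cv2.imread('pics/w6.png'); cv2.imwrite('pics/w6z.png',cv2.resize(a[120:340,170:350],None,fx=3,fy=2.7,interpolation=cv2.INTER_CUBIC))
E
```

```text
t: 15.6
eef_pos: [0.4231, 0.2087, 0.1654]
tcp_rot: [0.482, 0.535, 0.465, -0.516]
ft_force: [0.0, 0.1, 0.7]
opening: 1.001
t: 15.85
eef_pos: [0.4235, 0.2092, 0.1939]
tcp_rot: [0.483, 0.537, 0.464, -0.514]
ft_force: [0.8, 0.5, 0.1]
opening: 1.002
t 15.9 tcp [0.4228 0.209  0.1927] R y [ 0.994 -0.104  0.04 ] z [-0.104 -0.995 -0.006] q6 0.41 shift tool mm [-35.9  91.  401.6] roll options [-21.5 158.5]
[-4.5 11.4 50.2] -2.69
[-4.5  9.  50.7] -2.69
[-4.5  6.6 51. ] -2.69
[-4.5  4.2 51.3] -2.69
[-4.5  1.8 51.4] -2.69
[-4.5 -0.6 51.5] -2.69
[-4.5 -3.  51.4] -2.69
[-4.5 -5.4 51.2] -2.69
```

View pics/w6z.png

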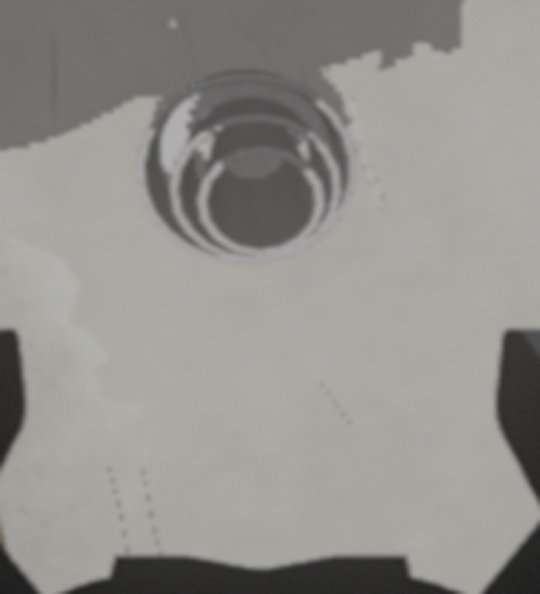

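```bash
python3 - <<'E'
from h import *
rows([0.36,0.0,0.25],4,[0.98,0.2])
print(env.get_state()['joint_positions'])
E
```

```text
t 15.9 tcp [0.4228 0.209  0.1927] R y [ 0.994 -0.104  0.04 ] z [-0.104 -0.995 -0.006] q6 0.41 shift tool mm [-60.1 -38.4 214. ] roll options [-17.5 162.5]
[-15.   -9.6  53.5] -4.38
[-15.  -13.6  52.6] -4.38
[-15.  -17.6  51.4] -4.38
[-15.  -21.5  49.9] -4.38
[ 0.30346708  0.26272773  1.75435811 -0.01205392  1.08588055  0.41332245]
```

```bash
python3 -m creep '1 -15 -10 53 -4.4; 1 -15 -14 52 -4.4; 1 -15 -18 51 -4.4; 1 -15 -22 50 -4.4; 1 0 0 0 0'
python3 - <<'E'
from h import *
s=env.get_state();print(np.round(s['joint_positions'],3)); 
rows([0.36,0.0,0.25],4,[0.98,0.2])
E
```

```text
t: 16.52
eef_pos: [0.3555, -0.0046, 0.2446]
tcp_rot: [0.558, 0.45, 0.543, -0.437]
ft_force: [0.1, 0.5, 0.1]
opening: 0.999
[-0.236 -0.008  1.921  0.008  1.201 -0.453]
t 16.52 tcp [ 0.3555 -0.0046  0.2446] R y [0.977 0.213 0.028] z [ 0.213 -0.977  0.006] q6 -0.45 shift tool mm [-5.2  5.5 -3.6] roll options [   0.7 -179.3]
[-1.3  1.4 -0.9] 0.18
[-1.3  1.4 -0.9] 0.18
[-1.3  1.4 -0.9] 0.18
[-1.3  1.4 -0.9] 0.18
```

```bash
cat > tl.py <<'E'
from h import *
s=env.get_state();R=Rt(s);q=s['joint_positions'];print('t',round(s['t'],2),'p',np.round(s['eef_pos'],4),'tilt y,z',np.round(R[2,1:],4),'sum',round(q[1]+q[2]+q[4]-np.pi,4),'q',np.round(q,3))
E
python3 -m creep '1 -60 0 0 0; 1 -60 0 0 0'; python3 tl.py; python3 -m creep '1 0 0 0 0'; python3 tl.py;
```

```text
t: 16.77
eef_pos: [0.3495, -0.0041, 0.3609]
tcp_rot: [0.552, 0.449, 0.547, -0.44]
ft_force: [0.8, -0.5, -0.6]
opening: 0.999
t 16.77 p [ 0.3495 -0.0041  0.3609] tilt y,z [ 0.0141 -0.002 ] sum -0.0118 q [-0.239 -0.083  1.671  0.008  1.542 -0.45 ]
t: 16.9
eef_pos: [0.351, -0.0038, 0.3632]
tcp_rot: [0.554, 0.45, 0.546, -0.439]
ft_force: [0.5, 0.1, -0.8]
opening: 1.007
t 16.9 p [ 0.351  -0.0038  0.3632] tilt y,z [0.0191 0.0001] sum -0.0173 q [-0.238 -0.084  1.666  0.008  1.542 -0.449]
```

```bash
python3 -m creep '1 30 0 0 0; 1 30 0 0 0; 1 30 0 0 0; 1 0 0 0 0'; python3 tl.py; python3 -m creep '1 -60 0 0 0; 1 -60 0 0 0'; python3 tl.py;python3 -m creep '1 0 0 0 0'; python3 tl.py
```

```text
t: 17.4
eef_pos: [0.3509, -0.0001, 0.2645]
tcp_rot: [0.551, 0.448, 0.55, -0.44]
ft_force: [-0.1, -0.3, 0.0]
opening: 0.996
t 17.4 p [ 3.509e-01 -1.000e-04  2.645e-01] tilt y,z [ 0.0096 -0.0055] sum -0.0063 q [-0.228 -0.023  1.877  0.009  1.281 -0.444]
t: 17.65
eef_pos: [0.3478, 0.0004, 0.383]
tcp_rot: [0.546, 0.446, 0.554, -0.442]
ft_force: [1.6, -0.8, 0.7]
opening: 1.001
t 17.65 p [0.3478 0.0004 0.383 ] tilt y,z [-0.0033 -0.0119] sum 0.0081 q [-0.229 -0.079  1.609  0.009  1.619 -0.442]
t: 17.77
eef_pos: [0.3494, 0.0004, 0.387]
tcp_rot: [0.549, 0.447, 0.552, -0.441]
ft_force: [-0.1, -0.0, -0.4]
opening: 1.0
t 17.77 p [0.3494 0.0004 0.387 ] tilt y,z [ 0.0039 -0.0087] sum 0.0002 q [-0.228 -0.081  1.601  0.01   1.622 -0.442]
```

```bash
python3 - <<'E'
from h import *
rows([0.495,-0.30,0.22],7,[0.9636,0.267])
E
```

```text
t 17.77 tcp [0.3494 0.0004 0.387 ] R y [0.977 0.213 0.004] z [ 0.213 -0.977 -0.009] q6 -0.44 shift tool mm [164.5  77.8 326. ] roll options [ -3.2 176.8]
[23.5 11.1 46.6] -0.46
[23.5 10.7 46.7] -0.46
[23.5 10.4 46.7] -0.46
[23.5 10.  46.8] -0.46
[23.5  9.6 46.9] -0.46
[23.5  9.2 47. ] -0.46
[23.5  8.9 47. ] -0.46
```

```bash
python3 -m creep '1 20 11 46 -0.5; 1 24 11 46 -0.5; 1 24 10 46 -0.5; 1 24 10 46 -0.5; 1 24 10 46 -0.5; 1 24 9 46 -0.5; 1 14 9 30 0; 1 0 0 0 0'; python3 tl.py
python3 - <<'E'
from h import *
s=env.get_state(); d=snap('wrist','w7.png')
for n in ['cell','blank','rack','cell_mid','window_front','window_back','frost_left','frost_right']:
    r=viewer.place_of(n,'wrist'); print(n,[(np.round(q['at'],4).tolist(),round(q['conf'],2)) for q in r[:2]])
import pickle; pickle.dump((s,d),open('w7.pkl','wb'))
a=cv2.imread('pics/w7.png'); cv2.imwrite('pics/w7z.png',cv2.resize(a[60:330,150:400],None,fx=3,fy=2.2,interpolation=cv2.INTER_CUBIC))
E
```

```text
t: 18.77
eef_pos: [0.4959, -0.2824, 0.2213]
tcp_rot: [0.559, 0.432, 0.567, -0.423]
ft_force: [-0.2, 1.3, 0.5]
opening: 0.999
t 18.77 p [ 0.4959 -0.2824  0.2213] tilt y,z [ 0.0029 -0.0166] sum 0.0116 q [-0.659  0.439  1.402  0.013  1.312 -0.935]
cell [([0.4982, -0.2872, 0.0053], 0.81)]
blank [([0.4805, -0.2147, 0.0014], 0.8)]
rack [([0.4894, -0.248, -0.002], 0.9), ([0.4947, -0.2873, 0.003], 0.45)]
cell_mid [([0.5065, -0.2812, 0.0396], 0.56), ([0.4904, -0.248, -0.0008], 0.37)]
window_front [([0.4965, -0.2649, 0.0101], 0.65)]
window_back []
frost_left [([0.4953, -0.2865, 0.0014], 0.62)]
frost_right [([0.5057, -0.2805, 0.0056], 0.62)]
```

View pics/w7.png

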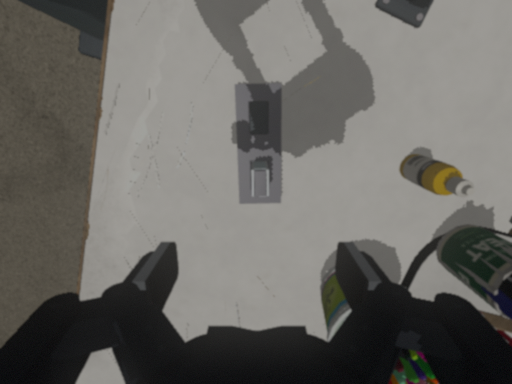

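```bash
python3 - <<'E'
import cv2
a=cv2.imread('pics/w7.png'); cv2.imwrite('pics/w7z.png',cv2.resize(a[75:215,225:295],None,fx=4,fy=4,interpolation=cv2.INTER_CUBIC))
E
```

```text
(no output)
```

View pics/w7z.png

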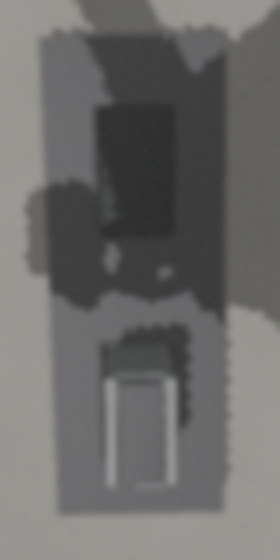

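```bash
python3 - <<'E'
from h import *
import pickle
s,d=pickle.load(open('w7.pkl','rb')); T=T4(s)
f=lambda p:np.array(p)/4+[225,75]
P=lambda uv,zz:pix2w(d,uv,zz,T)
c=P(f([(105,380),(176,380),(176,486),(105,487)]),.066); print(np.round(c,4).tolist(),c.mean(0), np.linalg.norm(c[0]-c[1]),np.linalg.norm(c[1]-c[2]))
r=P(f([(41,38),(228,38),(224,510),(58,513)]),.02); print(np.round(r,4).tolist(),r.mean(0),np.linalg.norm(r[0]-r[1]),np.linalg.norm(r[1]-r[2]))
for v in (c[1]-c[2],c[0]-c[3],r[1]-r[2],r[0]-r[3],P(f([140,380]),.066)[0]-P(f([140,486]),.066)[0]): print(np.degrees(np.arctan2(v[1],v[0])))
y=np.radians(105-90.)
rows([c.mean(0)[0],c.mean(0)[1],0.12],3,[np.cos(y),np.sin(y)])
E
```

```text
[[0.4877, -0.2713, 0.066], [0.5068, -0.266, 0.066], [0.5156, -0.2957, 0.066], [0.496, -0.3015, 0.066]] [ 0.50151684 -0.2836326   0.066     ] 0.01989323875308032 0.031036913294888932
[[0.4438, -0.1861, 0.02], [0.4973, -0.1711, 0.02], [0.5395, -0.3122, 0.02], [0.4863, -0.3282, 0.02]] [ 0.49171502 -0.24940727  0.02      ] 0.055486004687785105 0.1473436935130244
106.41275541043825
105.36299459878227
106.66083706352792
106.61605538755447
105.8804493982202
t 19.23 tcp [ 0.4961 -0.2813  0.225 ] R y [0.962 0.272 0.007] z [ 0.272 -0.962 -0.012] q6 -0.94 shift tool mm [105.    3.9   4.9] roll options [   0.8 -179.2]
[35.   1.3  1.6] 0.25
[35.   1.3  1.6] 0.25
[35.   1.3  1.6] 0.25
```

```bash
python3 -m creep '1 30 2 2 0; 1 40 2 2 0; 1 30 0 0 0; 1 0 0 0 0'; python3 tl.py
python3 - <<'E'
from h import *
rows([0.5015,-0.284,0.031],3,[0.961,0.276])
E
```

```text
t: 19.73
eef_pos: [0.5024, -0.2826, 0.1255]
tcp_rot: [0.564, 0.431, 0.564, -0.422]
ft_force: [-1.2, 0.9, 1.0]
opening: 1.004
t 19.73 p [ 0.5024 -0.2826  0.1255] tilt y,z [ 0.0099 -0.0072] sum -0.0001 q [-0.652  0.534  1.526  0.014  1.081 -0.935]
t 19.73 tcp [ 0.5024 -0.2826  0.1255] R y [0.962 0.273 0.01 ] z [ 0.273 -0.962 -0.007] q6 -0.93 shift tool mm [94.5 -2.2  1.7] roll options [ -0.2 179.8]
[31.5 -0.7  0.6] -0.07
[31.5 -0.7  0.6] -0.07
[31.5 -0.7  0.6] -0.07
```

```bash
python3 -m creep '1 20 -1 1 0; 1 25 -1 1 0; 1 0 0 0 0'; python3 tl.py
python3 - <<'E'
from h import *
import pickle
s=env.get_state(); d=snap('wrist','w8.png'); pickle.dump((s,d),open('w8.pkl','wb'))
a=cv2.imread('pics/w8.png'); cv2.imwrite('pics/w8z.png',cv2.resize(a[100:370,120:400],None,fx=2.8,fy=2.2,interpolation=cv2.INTER_CUBIC))
E
```

```text
t: 20.1
eef_pos: [0.5038, -0.2862, 0.085]
tcp_rot: [0.567, 0.431, 0.561, -0.422]
ft_force: [-0.8, 0.3, -0.1]
opening: 0.998
t 20.1 p [ 0.5038 -0.2862  0.085 ] tilt y,z [ 0.0147 -0.0009] sum -0.008 q [-0.656  0.584  1.566  0.015  0.983 -0.94 ]
```

View pics/w8z.png

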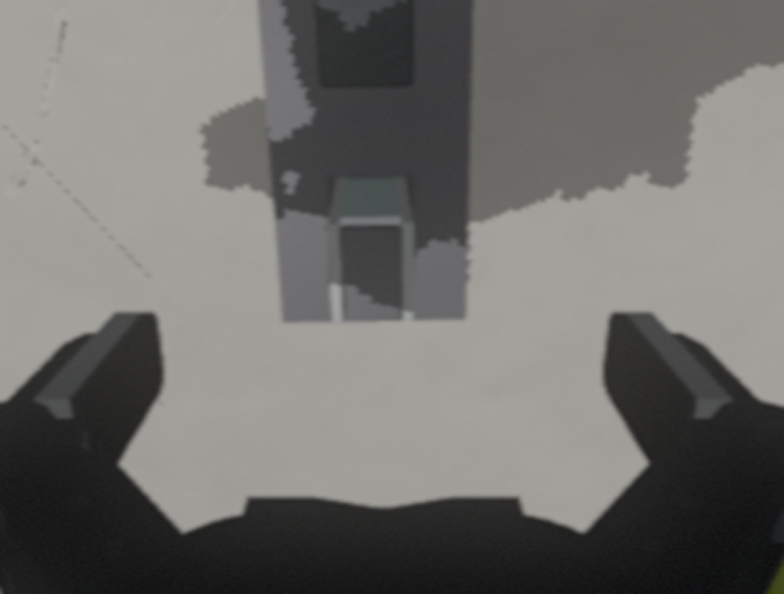

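```bash
python3 - <<'E'
from h import *
import pickle
s,d=pickle.load(open('w8.pkl','rb')); T=T4(s)
f=lambda p:np.array(p)/[2.8,2.2]+[120,100]
P=lambda uv,zz:pix2w(d,uv,zz,T)
c=P(f([(329,220),(414,220),(412,320),(331,320)]),.066); print(np.round(c,4).tolist(),c.mean(0), np.linalg.norm(c[0]-c[1]),np.linalg.norm(c[1]-c[2]))
# in tool frame
print(np.round(((c-T[:3,3])@T[:3,:3])*1000,1).tolist())
y=np.radians(16)
rows([0.5025,-0.284,0.031],3,[np.cos(y),np.sin(y)])
E
```

```text
[[0.4873, -0.2692, 0.066], [0.5057, -0.2641, 0.066], [0.5143, -0.2947, 0.066], [0.4958, -0.2998, 0.066]] [ 0.50079758 -0.28194908  0.066     ] 0.01904404063316994 0.03174406305883867
[[18.8, -11.5, -20.8], [19.1, 7.5, -20.7], [19.1, 7.5, 11.0], [18.8, -11.7, 10.9]]
t 20.15 tcp [ 0.5047 -0.2868  0.0863] R y [0.962 0.273 0.016] z [ 0.273 -0.962  0.001] q6 -0.94 shift tool mm [55.2 -2.2 -3.3] roll options [ -0.2 179.8]
[18.4 -0.7 -1.1] -0.05
[18.4 -0.7 -1.1] -0.05
[18.4 -0.7 -1.1] -0.05
```

```bash
python3 -m creep '1 15 -3 -5 0; 1 20 0 0 0; 1 15 0 0 0; 1 0 0 0 0'; python3 tl.py
python3 - <<'E'
from h import *
rows([0.501,-0.283,0.031],1,[0.961,0.276])
E
```

```text
t: 20.65
eef_pos: [0.5055, -0.2854, 0.043]
tcp_rot: [0.573, 0.43, 0.556, -0.422]
ft_force: [-0.3, -0.5, -0.2]
opening: 1.0
t 20.65 p [ 0.5055 -0.2854  0.043 ] tilt y,z [0.0243 0.0118] sum -0.0239 q [-0.653  0.636  1.612  0.016  0.87  -0.94 ]
t 20.65 tcp [ 0.5055 -0.2854  0.043 ] R y [0.962 0.273 0.024] z [ 0.273 -0.962  0.012] q6 -0.94 shift tool mm [11.8 -4.  -3.7] roll options [ -0.2 179.8]
[11.8 -4.  -3.7] -0.16
```

```bash
python3 -m creep '1 6 -4 -4 0; 1 6 -1 -1 0; 1 0 0 0 0'; python3 tl.py
python3 - <<'E'
from h import *
rows([0.501,-0.283,0.031],1,[0.961,0.276])
E
```

```text
t: 21.02
eef_pos: [0.5001, -0.2825, 0.032]
tcp_rot: [0.574, 0.43, 0.555, -0.422]
ft_force: [0.3, 0.7, -0.0]
opening: 1.0
t 21.02 p [ 0.5001 -0.2825  0.032 ] tilt y,z [0.0261 0.0142] sum -0.0269 q [-0.654  0.642  1.64   0.017  0.833 -0.943]
t 21.02 tcp [ 0.5001 -0.2825  0.032 ] R y [0.961 0.274 0.026] z [ 0.273 -0.962  0.014] q6 -0.94 shift tool mm [1.  0.7 0.7] roll options [ -0.2 179.8]
[1.  0.7 0.7] -0.16
```

```bash
python3 -m creep '0.6 0 0.7 0 0; 0.4 0 0 0 0; 0.3 0 0 0 0; 0 0 0 0 0; 0 0 0 0 0; 0 0 0 0 0;0 0 0 0 0' 30; python3 tl.py
python3 - <<'E'
from h import *
s=env.get_state(); d=snap('wrist','w9.png'); print(s['ft_force'])
a=cv2.imread('pics/w9.png'); cv2.imwrite('pics/w9z.png',cv2.resize(a[100:370,120:400],None,fx=2.8,fy=2.2,interpolation=cv2.INTER_CUBIC))
E
```

```text
t: 21.9
eef_pos: [0.5012, -0.2827, 0.0327]
tcp_rot: [0.574, 0.43, 0.554, -0.422]
ft_force: [-0.2, -0.2, 0.3]
opening: 0.229
t 21.9 p [ 0.5012 -0.2827  0.0327] tilt y,z [0.0265 0.0151] sum -0.0279 q [-0.653  0.642  1.638  0.017  0.834 -0.941]
[-0.20615203 -0.23193011  0.31813983]
```

View pics/w9z.png

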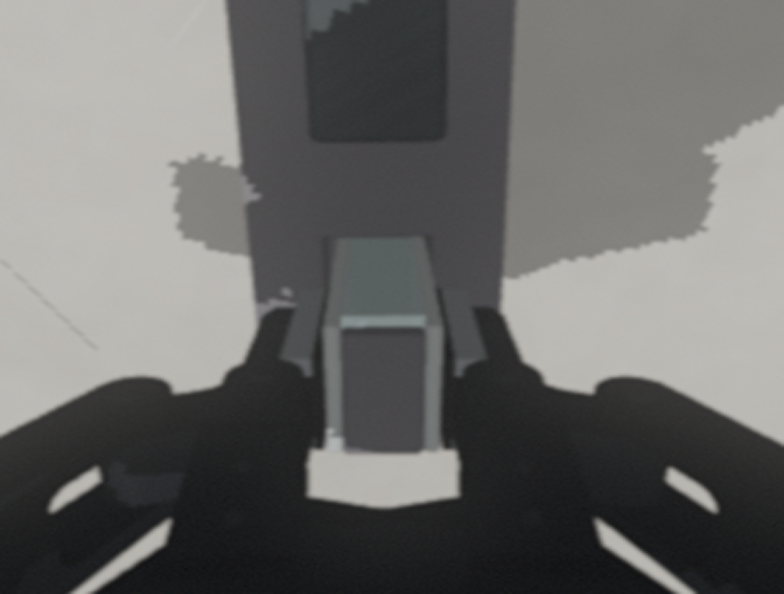

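```bash
python3 - <<'E'
from h import *
import pickle
s=env.get_state(); d=viewer.grab_frame('wrist'); T=T4(s)
f=lambda p:np.array(p)/[2.8,2.2]+[120,100]
c=pix2w(d,f([(324,325),(441,325),(441,450),(325,450)]),.066,T); print(np.round(((c-T[:3,3])@T[:3,:3])*1000,1).tolist())
E
python3 -m creep '0 -20 0 0 0; 0 -60 0 0 0; 0 -60 0 0 0; 0 -60 0 0 0; 0 0 0 0 0' 40; python3 tl.py
python3 - <<'E'
from h import *
y=np.radians(83.2-90)
rows([0.59,0.09,0.25],8,[np.cos(y),np.sin(y)])
E
```

```text
[[-33.8, -8.9, -16.0], [-33.3, 9.8, -15.7], [-32.8, 10.6, 15.2], [-33.4, -9.4, 14.8]]
t: 22.62
eef_pos: [0.4949, -0.2808, 0.2371]
tcp_rot: [0.573, 0.431, 0.555, -0.422]
ft_force: [0.3, -0.5, -1.5]
opening: 0.228
t 22.62 p [ 0.4949 -0.2808  0.2371] tilt y,z [0.0249 0.0123] sum -0.0247 q [-0.658  0.404  1.414  0.013  1.299 -0.938]
t 22.62 tcp [ 0.4949 -0.2808  0.2371] R y [0.962 0.273 0.025] z [ 0.273 -0.962  0.012] q6 -0.94 shift tool mm [ -12.2  193.2 -330.5] roll options [  22.7 -157.3]
[ -1.5  24.2 -41.3] 2.83
[ -1.5  22.1 -42.5] 2.83
[ -1.5  20.  -43.5] 2.83
[ -1.5  17.8 -44.4] 2.83
[ -1.5  15.6 -45.3] 2.83
[ -1.5  13.3 -46. ] 2.83
[ -1.5  11.  -46.6] 2.83
[ -1.5   8.7 -47.1] 2.83
```

```bash
python3 - <<'E'
from h import *
rows([0.355,-0.02,0.24],6,[0.98,0.2])
E
```

```text
t 22.62 tcp [ 0.4949 -0.2808  0.2371] R y [0.962 0.273 0.025] z [ 0.273 -0.962  0.012] q6 -0.94 shift tool mm [  -8.1  -63.1 -289.1] roll options [   4.3 -175.7]
[ -1.3 -10.5 -48.2] 0.72
[ -1.3 -11.1 -48. ] 0.72
[ -1.3 -11.7 -47.9] 0.72
[ -1.3 -12.3 -47.7] 0.72
[ -1.3 -12.9 -47.6] 0.72
[ -1.3 -13.5 -47.4] 0.72
```

```bash
python3 -m creep '0 -2 -11 -47 0.7; 0 -2 -11 -48 0.7; 0 -2 -12 -48 0.7; 0 -2 -12 -48 0.7; 0 -2 -13 -48 0.7; 0 -2 -14 -47 0.7;0 0 0 0 0'; python3 tl.py;  python3 -m creep '0 -60 0 0 0; 0 -60 0 0 0; 0 30 0 0 0; 0 30 0 0 0; 0 30 0 0 0'; python3 tl.py
```

```text
t: 23.5
eef_pos: [0.346, -0.0123, 0.2365]
tcp_rot: [0.551, 0.452, 0.543, -0.444]
ft_force: [1.3, -0.2, -1.6]
opening: 0.229
t 23.5 p [ 0.346  -0.0123  0.2365] tilt y,z [0.0162 0.0019] sum -0.0154 q [-0.263 -0.011  1.947  0.006  1.19  -0.465]
t: 24.12
eef_pos: [0.3477, -0.0149, 0.2663]
tcp_rot: [0.552, 0.452, 0.543, -0.444]
ft_force: [1.5, 0.3, -0.8]
opening: 0.228
t 24.12 p [ 0.3477 -0.0149  0.2663] tilt y,z [0.0165 0.0034] sum -0.0162 q [-0.268 -0.036  1.885  0.005  1.276 -0.469]
```

```bash
python3 -m creep '0 0 0 0 0; 0 0 0 0 0'; python3 tl.py;  python3 -m creep '0 -60 0 0 0; 0 -60 0 0 0'; python3 tl.py; python3 -m creep '0 0 0 0 0'; python3 tl.py;python3 -m creep '0 30 0 0 0; 0 30 0 0 0; 0 30 0 0 0; 0 0 0 0 0'; python3 tl.py
```

```text
t: 24.38
eef_pos: [0.3473, -0.0156, 0.2648]
tcp_rot: [0.55, 0.451, 0.544, -0.445]
ft_force: [-0.4, -0.2, -1.0]
opening: 0.223
t 24.38 p [ 0.3473 -0.0156  0.2648] tilt y,z [0.0119 0.0014] sum -0.0113 q [-0.27  -0.032  1.886  0.004  1.277 -0.47 ]
t: 24.62
eef_pos: [0.3442, -0.0157, 0.3853]
tcp_rot: [0.547, 0.45, 0.547, -0.447]
ft_force: [1.4, -0.0, 0.1]
opening: 0.224
t 24.62 p [ 0.3442 -0.0157  0.3853] tilt y,z [ 0.0036 -0.0027] sum -0.002 q [-0.273 -0.092  1.614  0.004  1.617 -0.47 ]
t: 24.75
eef_pos: [0.3459, -0.0163, 0.3901]
tcp_rot: [0.55, 0.451, 0.544, -0.445]
ft_force: [-0.5, -0.8, -0.8]
opening: 0.229
t 24.75 p [ 0.3459 -0.0163  0.3901] tilt y,z [0.0125 0.0019] sum -0.0121 q [-0.273 -0.095  1.605  0.004  1.62  -0.47 ]
t: 25.25
eef_pos: [0.3476, -0.0168, 0.2989]
tcp_rot: [0.551, 0.452, 0.542, -0.445]
ft_force: [-0.2, 0.5, -0.6]
opening: 0.225
t 25.25 p [ 0.3476 -0.0168  0.2989] tilt y,z [0.0158 0.0038] sum -0.0158 q [-0.273 -0.06   1.816  0.004  1.369 -0.471]
```

```bash
cat > wt.py <<'E'
import sys
from h import *
for i in range(int(sys.argv[1])): viewer.grab_frame('top')
E
python3 -m creep '0 -60 0 0 0; 0 -60 0 0 0'; python3 tl.py; python3 -m creep '0 0 0 0 0'; python3 tl.py; python3 wt.py 2; python3 tl.py; python3 wt.py 2; python3 tl.py;
```

```text
t: 25.5
eef_pos: [0.3436, -0.0163, 0.4195]
tcp_rot: [0.548, 0.45, 0.545, -0.446]
ft_force: [0.8, -1.0, -0.7]
opening: 0.226
t 25.5 p [ 0.3436 -0.0163  0.4195] tilt y,z [ 0.0068 -0.0007] sum -0.0057 q [-0.275 -0.097  1.53   0.004  1.703 -0.471]
t: 25.62
eef_pos: [0.3449, -0.0167, 0.4246]
tcp_rot: [0.551, 0.452, 0.542, -0.445]
ft_force: [0.4, -0.2, -1.3]
opening: 0.224
t 25.62 p [ 0.3449 -0.0167  0.4246] tilt y,z [0.0154 0.0037] sum -0.0154 q [-0.275 -0.1    1.519  0.004  1.707 -0.472]
t 25.73 p [ 0.3438 -0.0164  0.4207] tilt y,z [0.009  0.0004] sum -0.0082 q [-0.275 -0.098  1.528  0.004  1.704 -0.472]
t 25.82 p [ 0.3433 -0.0162  0.419 ] tilt y,z [ 0.0056 -0.0013] sum -0.0044 q [-0.275 -0.097  1.531  0.004  1.703 -0.472]
```

```bash
python3 - <<'E'
from h import *
y=np.radians(83.2-90)
rows([0.6245,0.0912,0.24],7,[np.cos(y),np.sin(y)])
E
```

```text
t 25.82 tcp [ 0.3433 -0.0162  0.419 ] R y [0.981 0.196 0.006] z [ 0.196 -0.981 -0.001] q6 -0.47 shift tool mm [180.7 295.8 -50.1] roll options [  18.1 -161.9]
[25.8 42.3 -7.2] 2.58
[25.8 41.9 -9. ] 2.58
[ 25.8  41.4 -10.9] 2.58
[ 25.8  40.9 -12.8] 2.58
[ 25.8  40.3 -14.6] 2.58
[ 25.8  39.6 -16.4] 2.58
[ 25.8  38.8 -18.2] 2.58
```

```bash
python3 -m creep '0 18 42 -7 2.6; 0 25 42 -9 2.6; 0 25 41 -11 2.6; 0 25 41 -13 2.6; 0 25 40 -15 2.6; 0 25 40 -16 2.6; 0 20 34 -15 2.6'; python3 wt.py 4; python3 tl.py
python3 - <<'E'
from h import *
y=np.radians(83.2-90)
rows([0.6245,0.0912,0.24],1,[np.cos(y),np.sin(y)])
E
```

```text
t: 26.7
eef_pos: [0.6231, 0.0891, 0.2458]
tcp_rot: [-0.464, -0.531, -0.467, 0.534]
ft_force: [0.9, -0.6, -0.5]
opening: 0.229
t 26.9 p [0.6219 0.0885 0.2467] tilt y,z [-0.0062  0.0001] sum 0.0062 q [1.900e-02 5.300e-01 1.181e+00 1.000e-03 1.436e+00 1.500e-01]
t 26.9 tcp [0.6219 0.0885 0.2467] R y [ 0.991 -0.131 -0.006] z [-0.131 -0.991  0.   ] q6 0.15 shift tool mm [ 6.7  2.3 -3. ] roll options [ -0.7 179.3]
[ 6.7  2.3 -3. ] -0.72
```

```bash
python3 - <<'E'
from h import *
import pickle
s=env.get_state(); d=snap('wrist','w10.png'); pickle.dump((s,d),open('w10.pkl','wb'))
r=viewer.place_of('beam_mid','wrist'); print(r)
r=viewer.place_of('gauge','wrist'); print(r)
E
```

```text
[]
[{'at': [0.6179, 0.0843, 0.2181], 'conf': 0.34}]
```

View pics/w10.png

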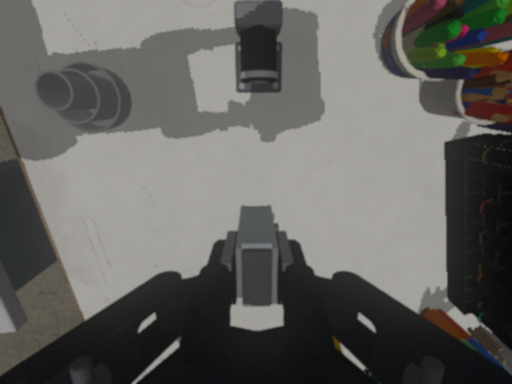

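```bash
python3 - <<'E'
from h import *
import pickle
s,d=pickle.load(open('w4.pkl','rb')); T=T4(s)
P=lambda uv,zz:pix2w(d,uv,zz,T)
A=np.array
l=P(A([(190,330),(187,430)])/5+[215,225],.09); r=P(A([(206,350),(207.5,200)])/5+[215,0],.09)
print(np.round(l,4).tolist(),np.round(r,4).tolist())
v=r.mean(0)-l.mean(0); print(np.degrees(np.arctan2(v[1],v[0])))
# signed offset of candidate centre from this line
n=A([-v[1],v[0]])/np.hypot(*v[:2])
for c in ([.6245,.0912],[.6252,.0913]): print((A(c)-l.mean(0)[:2])@n)
# receiver in w10
s,d=pickle.load(open('w10.pkl','rb')); T=T4(s)
a=cv2.imread('pics/w10.png'); cv2.imwrite('pics/w10z.png',cv2.resize(a[0:100,215:305],None,fx=6,fy=6,interpolation=cv2.INTER_CUBIC))
E
```

```text
[[0.6107, -0.028, 0.09], [0.607, -0.0547, 0.09]] [[0.6383, 0.197, 0.09], [0.641, 0.2202, 0.09]]
82.97716238692831
0.0006912053485717427
8.683596297856424e-06
```

View pics/w10z.png

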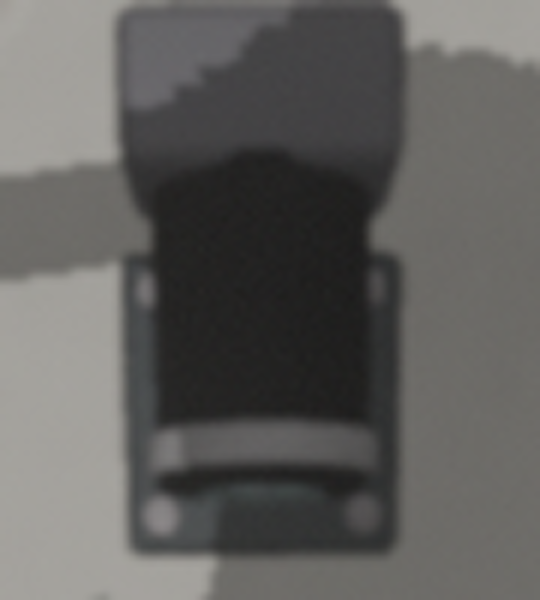

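```bash
python3 - <<'E'
from h import *
import pickle
A=np.array
s,d=pickle.load(open('w10.pkl','rb')); T=T4(s)
P=lambda uv,zz:pix2w(d,uv,zz,T)
r=P(A([(266,450),(263.5,300)])/6+[215,0],.09); b=P(A([(132,550),(397,550),(400,255),(123,255)])/6+[215,0],.008)
print(np.round(r,4).tolist(),np.round(b,4).tolist(),b.mean(0))
for v in (b[1]-b[0],b[2]-b[3]): print(np.degrees(np.arctan2(v[1],v[0]))+90)
y=np.radians(83.1); g=A([.6250,.0912]); u=A([np.cos(y),np.sin(y)]); print('pred recv',g+.125*u)
# ring far top edge: barrel face; 
rows([*g,0.0867],1,[np.sin(y),-np.cos(y)])
E
```

```text
[[0.6386, 0.1961, 0.09], [0.6411, 0.2188, 0.09]] [[0.6083, 0.189, 0.008], [0.666, 0.1814, 0.008], [0.6727, 0.2388, 0.008], [0.6152, 0.2465, 0.008]] [0.64055493 0.21390544 0.008     ]
82.49096680372737
82.43496086268593
pred recv [0.6400171  0.21529467]
t 27.05 tcp [0.6221 0.0881 0.25  ] R y [ 0.991 -0.132 -0.001] z [-0.132 -0.991 -0.001] q6 0.15 shift tool mm [163.3   2.6  -3.3] roll options [ -0.7 179.3]
[163.3   2.6  -3.3] -0.67
```

```bash
python3 -m creep '0 25 2 -3 -0.6; 0 25 0 0 0'; python3 wt.py 3; python3 tl.py; python3 -m creep '0 25 0 0 0;0 20 0 0 0'; python3 wt.py 3; python3 tl.py
python3 - <<'E'
from h import *
y=np.radians(82.9);rows([.625,.091,0.0867],1,[np.sin(y),-np.cos(y)])
E
```

```text
t: 27.3
eef_pos: [0.6252, 0.0902, 0.2046]
tcp_rot: [0.471, 0.532, 0.467, -0.527]
ft_force: [0.5, 0.5, -0.3]
opening: 0.227
t 27.45 p [0.6245 0.0901 0.2039] tilt y,z [ 0.0055 -0.0016] sum -0.0057 q [2.200e-02 5.550e-01 1.256e+00 1.000e-03 1.325e+00 1.430e-01]
t: 27.7
eef_pos: [0.627, 0.0898, 0.1644]
tcp_rot: [0.472, 0.534, 0.465, -0.525]
ft_force: [-0.8, -0.5, -0.9]
opening: 0.227
t 27.85 p [0.6267 0.0898 0.1641] tilt y,z [ 0.0137 -0.0027] sum -0.0139 q [2.100e-02 5.860e-01 1.315e+00 1.000e-03 1.227e+00 1.430e-01]
t 27.85 tcp [0.6267 0.0898 0.1641] R y [ 0.992 -0.122  0.014] z [-0.122 -0.993 -0.003] q6 0.14 shift tool mm [77.3 -2.9 -0.7] roll options [ 1.000e-01 -1.799e+02]
[77.3 -2.9 -0.7] 0.09
```

```bash
python3 -m creep '0 -50 0 0 0;0 0 0 0 0'; python3 wt.py 4; python3 tl.py; python3 -m creep '0 40 0 0 0'; python3 wt.py 4; python3 tl.py
```

```text
t: 28.1
eef_pos: [0.6271, 0.0897, 0.2195]
tcp_rot: [0.473, 0.535, 0.464, -0.524]
ft_force: [-0.0, -0.0, -1.5]
opening: 0.226
t 28.3 p [0.624  0.0895 0.2124] tilt y,z [ 0.0064 -0.0017] sum -0.0066 q [2.100e-02 5.480e-01 1.245e+00 1.000e-03 1.342e+00 1.430e-01]
t: 28.42
eef_pos: [0.6259, 0.0896, 0.1744]
tcp_rot: [0.471, 0.533, 0.466, -0.526]
ft_force: [0.7, -0.7, -1.4]
opening: 0.227
t 28.62 p [0.6238 0.0896 0.1718] tilt y,z [ 0.0039 -0.0014] sum -0.0041 q [2.100e-02 5.800e-01 1.304e+00 1.000e-03 1.254e+00 1.430e-01]
```

```bash
python3 -m creep '0 40 0 0 0'; python3 wt.py 4; python3 tl.py;  python3 -m creep '0 35 1 -1 0'; python3 wt.py 4; python3 tl.py
python3 - <<'E'
from h import *
y=np.radians(82.9);rows([.625,.091,0.0867],1,[np.sin(y),-np.cos(y)])
E
```

```text
t: 28.75
eef_pos: [0.6272, 0.0897, 0.1361]
tcp_rot: [0.471, 0.534, 0.465, -0.526]
ft_force: [-0.2, -0.4, -1.4]
opening: 0.224
t 28.95 p [0.6244 0.0896 0.1329] tilt y,z [ 0.0044 -0.0014] sum -0.0046 q [2.100e-02 6.160e-01 1.351e+00 1.000e-03 1.169e+00 1.430e-01]
t: 29.08
eef_pos: [0.6292, 0.0906, 0.1029]
tcp_rot: [0.472, 0.534, 0.465, -0.525]
ft_force: [0.4, 0.4, -1.7]
opening: 0.227
t 29.27 p [0.6263 0.0906 0.0996] tilt y,z [ 0.0058 -0.0016] sum -0.006 q [2.200e-02 6.540e-01 1.382e+00 1.000e-03 1.100e+00 1.440e-01]
t 29.27 tcp [0.6263 0.0906 0.0996] R y [ 0.992 -0.122  0.006] z [-0.122 -0.992 -0.002] q6 0.14 shift tool mm [12.9 -1.4 -0.3] roll options [ 1.000e-01 -1.799e+02]
[12.9 -1.4 -0.3] 0.08
```

```bash
python3 -m creep '0 14 -1.5 0 0'; python3 wt.py 5; python3 tl.py
python3 - <<'E'
from h import *
import pickle
y=np.radians(82.9);rows([.625,.091,0.0867],1,[np.sin(y),-np.cos(y)])
s=env.get_state(); d=snap('wrist','w11.png'); pickle.dump((s,d),open('w11.pkl','wb')); b=snap('scene','s11.png'); snap('top','t11.png')
for c in ('scene','top','wrist'):
  for n in ['beam_mid','cell_mid','cell']:
    r=viewer.place_of(n,c); print(c,n,[(np.round(q['at'],4).tolist(),round(q['conf'],2)) for q in r[:2]])
a=cv2.imread('pics/s11.png'); cv2.imwrite('pics/s11z.png',cv2.resize(a[130:260,200:320],None,fx=4.5,fy=4.5,interpolation=cv2.INTER_CUBIC))
E
```

```text
t: 29.4
eef_pos: [0.6269, 0.0908, 0.0883]
tcp_rot: [0.471, 0.533, 0.466, -0.526]
ft_force: [0.1, 0.1, -1.1]
opening: 0.228
t 29.65 p [0.6251 0.0907 0.086 ] tilt y,z [ 0.0062 -0.0017] sum -0.0064 q [2.300e-02 6.670e-01 1.399e+00 1.000e-03 1.069e+00 1.450e-01]
t 29.65 tcp [0.6251 0.0907 0.086 ] R y [ 0.992 -0.122  0.006] z [-0.122 -0.992 -0.002] q6 0.14 shift tool mm [-0.7 -0.1 -0.3] roll options [ 1.000e-01 -1.799e+02]
[-0.7 -0.1 -0.3] 0.08
scene beam_mid []
scene cell_mid [([0.6235, 0.0887, 0.0896], 0.7)]
scene cell [([0.6245, 0.0937, 0.0592], 0.49)]
top beam_mid []
top cell_mid []
top cell []
wrist beam_mid []
wrist cell_mid [([0.6288, 0.0945, 0.0927], 0.6)]
wrist cell [([0.6235, 0.0868, 0.0591], 0.65)]
```

View pics/w11.png

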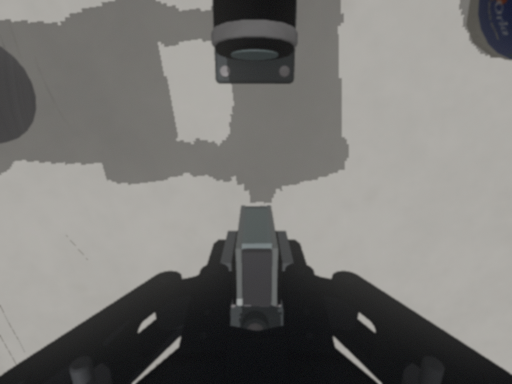

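View pics/s11z.png

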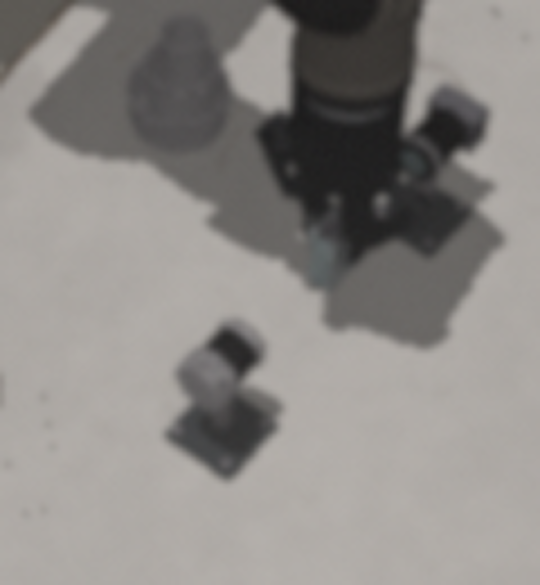

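```bash
python3 - <<'E'
from h import *
import pickle
A=np.array
s,d=pickle.load(open('w11.pkl','rb')); T=T4(s)
L=lambda p,z:np.round(((pix2w(d,p,z,T)-T[:3,3])@T[:3,:3])*1000,1).tolist()
print('ring sides mid (tool mm)',L([[254.5,33]],.09),'body mid',L([[254.5,8]],.09),'plate front edge',L([[217,81],[293,81]],.008))
print('cell top',L([[236,246],[278,246],[277,305],[238,305]],.12))
E
```

```text
ring sides mid (tool mm) [[-3.8, -0.3, -108.2]] body mid [[-3.8, -0.3, -117.9]] plate front edge [[78.0, -29.2, -95.7], [78.3, 28.2, -95.8]]
cell top [[-34.0, -8.5, -17.1], [-33.9, 10.2, -17.1], [-34.0, 10.5, 14.4], [-34.1, -8.2, 14.3]]
```

```bash
python3 tl.py; python3 - <<'E'
from h import *
print(env.job_done()); 
E
```

```text
t 30.25 p [0.6249 0.0907 0.0856] tilt y,z [ 0.0058 -0.0016] sum -0.006 q [2.300e-02 6.670e-01 1.400e+00 1.000e-03 1.069e+00 1.450e-01]
the job is handed in; nothing more can be done
None
```

The job is done and was handed in at 30.3 s of the 72 s, with the arm still holding the cell in the light path. No verdict was reported.

**Pots:** I put the medium pot inside the large one, then moved the small pot out of the light path into the medium one. The wrist picture taken afterwards showed all three upright and nested, clear of the light path.

**Cell:** I gripped it by its frosted faces and lifted it out of the rack without touching the windows.
- **Position:** The last wrist picture put the cell within about 1 mm of the lamp–receiver axis and of the midpoint along it. Its centre is about 89–90 mm up.
- **Squareness:** By the same picture it is square to the light to within about 0.5°.
- **Tilt:** The measured tool tilt was about 0.4°. The cell itself may lean up to about 1° along the light, because the tool's tilt in that direction changed by that much after I gripped it.
- **Stability:** The arm had settled before I handed in.

**Checks that disagreed or found nothing:**
- The networks' estimates of the cell's position differed from each other by up to 8 mm. The scene camera's cell centre agreed with my own measurement to about 2 mm, and I relied on my measurement.
- The networks did not find the middle of the light path in the final pictures, so I used my own measurements of the foot plates and barrels.

I did not touch the blank, the tape roll or the paint bottle. I did not check them again with the networks at the end.

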